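Open the demonstration case and set out the two balls

TASK

Get the drop-front demonstration case ready for the density experiment: pull both slide-out wooden supports fully out of its front, and only then lower the flap until it lies flat on them. Then take the two balls off their cork rings and set each in its own dimple in the lowered flap, the large ball in the large dimple and the small ball in the small one, so that they lie still, without dropping them on the table. Leave the bottle, the beaker and the jar where they stand.

Things in the scene. Friction and masses are not known exactly. Their poses are not given: they have to be found in the camera images.
- case: Open-topped plywood case, fixed, 290 mm wide, 150 mm deep; origin on the table under the middle of its front face; x points into the case (away from the robot), y along the front to the left, z up. Solid plinth up to 83 mm; above it 12 mm side and back walls reach 195 mm, no top. Behind the flap about 80 mm of depth is free; cardboard stock stands at the back.
- flap_hinge (a point): Middle of the flap's hinge axis, on the case's front face, 85 mm above the table; the axis runs along the case's y.
- flap (a joint): Angle of the flap, rad: 0 upright, pi/2 level (folded down towards the robot, lying on the supports), limit 2.1. The stiff hinge (0.32 N m friction) holds it where it is left; starts nearly upright. Wooden board 170 mm long (up from the hinge), 280 mm wide, 14 mm thick, 0.3 kg; its outer face passes through the hinge axis. The inner face has the two dimples and ends level on top, 99 mm above the table.
- flap_edge (a point): Middle of the flap's free edge, at the inner face, 170 mm from the hinge. Upright, the edge is 255 mm above the table, 60 mm above the case's walls. There is no handle: push the flap forward and down from behind with the shut fingers, put into the open case from above.
- support_left (a joint): How far the left (+y) support is pulled out, m: 0 home, 0.11 fully out (stop). Slides out of the front along the case's -x; about 2 N of friction.
- support_right (a joint): The same for the right (-y) support.
- support_left_tab (a point): Grip point of the left support's tab: 18 mm out from the case front when home, 70 mm above the table. Tab: block standing out 28 mm from the support's end, 14 mm wide, 30 mm tall (53 to 83 mm above the table), to be pinched by its sides, across y. The upright flap stands right above it, so the tool must lean back towards the robot, about 40 degrees. Tabs are 230 mm apart.
- support_right_tab (a point): The same for the right support.
- large_dimple (a point): Centre of the mouth of the large dimple, on the flap's inner face: 34 mm across, 10 mm deep, 90 mm from the hinge, 60 mm to the left (+y) of the middle. The large ball seated in it has its centre about 18 mm above this point.
- small_dimple (a point): Centre of the mouth of the small dimple, 24 mm across, 10 mm deep, 90 mm from the hinge, 60 mm to the right (-y) of the middle. The small ball seated in it has its centre about 13 mm above this point.
- large_ball: Plain wooden ball, 50 mm in diameter, about 40 g, loose on a fixed cork ring (30 mm outside diameter, 14 mm tall) to the left of the case. Its origin rolls with it: use its centre.
- large_ball_center (a point): Centre of the large ball; about 37 mm above the table at the start.
- small_ball: Steel ball, 36 mm in diameter, about 0.19 kg, loose on another such cork ring; which of the two rings is nearer the robot varies. Its origin rolls with it: use its centre.
- small_ball_center (a point): Centre of the small ball; about 29 mm above the table at the start.
- reagent_bottle: Bystander: green bottle, 72 mm across, 170 mm tall, left of the case; origin under its middle.
- beaker: Bystander: clear beaker, 72 mm across, 90 mm tall, right of the case; origin under its middle.
- jar: Bystander: amber jar with a white cap, 56 mm across, 70 mm tall, right of the case; origin under its middle.
Things that resemble listed ones, but are neither listed nor needed, are in the scene too. What is shaped like the large_ball but green or yellow is not meant.

How it is judged (in metres and radians):
On the way, in this order (a step that is already met when the one before it is completed fails the run):
1. both supports are fully out (beyond 100 of 110 mm) (value of joint each of support_left, support_right above 0.1 m), for 0.2 s.
2. the flap lies level on the supports (all of step 1 and value of joint flap between 1.5 and 1.64 rad), for 0.2 s.
At the end, for the whole second after the job is handed in: Both supports out beyond 100 mm, the flap level on them (within 4 degrees), the large ball at rest in the large dimple and the small ball at rest in the small dimple (centres within 7 mm of the dimple's axis and sunk in) (all of step 2 and horizontal distance between large_ball_center and large_dimple below 0.007 m and distance between large_ball_center and large_dimple below 0.022 m and linear speed of each of large_ball, small_ball below 0.02 m/s and horizontal distance between small_ball_center and small_dimple below 0.007 m and distance between small_ball_center and small_dimple below 0.0165 m); the robot touches nothing.
It fails at once if the flap is lowered (past 0.6 rad) before both supports are out (value of joint flap above 0.6 rad and value of joint any of support_left, support_right below 0.09 m).
It fails at once if the green bottle is moved more than 30 mm or tipped (distance of reagent_bottle from where it was at the start of the episode above 0.03 m or angle between reagent_bottle's own z axis and vertical above 0.3 rad).
It fails at once if the beaker is moved more than 30 mm or tipped (distance of beaker from where it was at the start of the episode above 0.03 m or angle between beaker's own z axis and vertical above 0.3 rad).
It fails at once if the amber jar is moved more than 30 mm or tipped (distance of jar from where it was at the start of the episode above 0.03 m or angle between jar's own z axis and vertical above 0.3 rad).
It fails at once if a ball falls to the table (height (world z) of large_ball_center below 0.029 m or height (world z) of small_ball_center below 0.022 m).
It also fails if it takes over 72 s, if anything falls off the work surface, if the arm or the gripper's body presses on something with over 40 N, if the wrist force passes 120 N, or if a joint passes its speed limit or range.

ROBOT

A 7-joint arm with a two-finger parallel gripper is mounted at the origin on the work surface. World frame = base frame: x ahead of the robot, y to its left, z up, the work surface at z = 0. Lengths are in m, angles in degrees, forces in N, time in s.
With the tool pointing down it reaches from about 0.425 to 0.875 m from the base axis. Payload 4.7 kg.
Tool frame: the origin (TCP) lies at the very end of the fingers, on their centre line; the grasp point (between the pads) lies env.tcp_to_grasp behind it (env.tcp_to_grasp is the distance from the TCP to the grasp point, in m); z points along the fingers, x is the direction in which the jaws open and shut, and the axes are right-handed (so a half turn about z gives the same grasp; the last joint's range is limited). The gripper opens to 87 mm and grips with 3 to 60 N. Pads are 19 mm wide; open, the fingers measure 117 mm over their backs; the gripper's body (75 mm by 190 mm) begins 51 mm behind the grasp point.
Start: joints at [-63.421, 18.392, -4.016, 83.108, 1.295, 78.541, -3.26], TCP at [0.283, 0.585, 0.223] pointing down, gripper open.
Joint ranges: [-163.93, 163.93], [-17.29, 119.83], [-79.2, 71.16], [3.27, 140.29], [-89.18, 269.18], [5.43, 117.66], [-154.24, 154.24]. Speed limits (degrees/s): [147.25, 147.25, 180, 180, 180, 180, 180].

INTERFACE

Orientations are given as [roll, pitch, yaw] about the fixed x, y, z axes, in that order (R = Rz(yaw) Ry(pitch) Rx(roll)).
In Python, from cell import env gives the robot as it stands. The module is installed in compiled form; this text tells all that it offers.
- The arm moves only by the tool send_rows, never from a script. Its argument "steps" is a list of rows, each a list of 3 entries, a list of its own where there are three numbers: the shift along the tool's x, y, z in m, then the turn, a rotation vector about the tool's x, y, z in rad, then the finger opening in m, from 0 to 0.087. A call has exactly 5 rows; each row is the pose to reach, as a shift and turn from the pose commanded when the call began, along the tool's axes at that moment; what a row does not reach only later rows make up. A row lasts 1/12 s, in which the tool goes at most 41.7 mm and 7.16 degrees, less where a joint would pass 70% of its speed; a pose out of reach is approached as far as the arm can. A call with a gripper value outside its range is refused whole. The fingers move at their own pace and stop on an object; "grip_force" is the grip in N (left out, the last holds). Time passes only in rows, so rows that repeat a pose let the fingers close, or fill a call up. It gives the time, the measured TCP pose, the force and the opening at its end, in the units of the state.
- env.get_obs(): the state, without advancing time (a new reading comes with each control period).
- env.read_camera(name): name is "scene" or "top"; returns a dict with "pixels" (480x640x3 uint8, red, green, blue), "fx", "fy", "cx", "cy" (pixels), "position" and "rotation" of the camera in the world. Camera axes: x right, y up, looking along -z (the intrinsics and any distortion apply to the point x, -y, -z); pixel columns grow to the right and rows downward; lengths in m; the calibration is good to about 2 mm. A picture is of the moment at which its call begins. There is no depth.
- env.sign_off(): hands the job in, once; it reports no verdict.
The state is a dict: "time_s": time; "qpos": joint angles; "joint_velocities": joint speeds; "effort": joint torques, N m; "tool_pos": TCP position; "tool_rot": TCP orientation; "force": force on the tool from outside, world axes, zero at the start; "wrist_torque": the same for the moment, N m; "grip_width": finger opening in m.
Only numpy, scipy, OpenCV 4.12 (cv2) and the standard library are available. Lean on these libraries where they do the work, as an engineer would, in place of code of your own. Each camera call takes 0.05 s, during which the arm holds its last target.

## Working session

There is one attempt and no reset: what is moved stays moved. The work goes in short steps, Python scripts to look and compute and a tool call to move; the robot and the scene stay as the last step left them, time stands still between calls to the robot, and variables do not carry over. Pictures are saved under pics/ and viewed, and the job is handed in when it is done.

Besides the shell and the picture viewer there is one more tool, called after "Call:" by a JSON object that holds its "op" and its "data". send_rows: Moves the arm, as the interface text tells. Its arguments: {"type":"object","properties":{"steps":{"type":"array"},"grip_force":{"type":"number"}},"required":["steps"]}

```bash
ls; mkdir -p pics; python3 - <<'E'
from cell import env
import cv2
print(env.get_obs(), env.tcp_to_grasp)
for n in ("scene","top"):
    c=env.read_camera(n)
    cv2.imwrite(f"pics/{n}0.png",c["pixels"][:,:,::-1])
    print({k:v for k,v in c.items() if k!="pixels"})
E
```

```text
pics
{'time_s': 0.0, 'qpos': array([-63.41870825,  18.43735728,  -4.01532531,  83.17529174,
         1.29543743,  78.54197394,  -3.26085214]), 'joint_velocities': array([ 0.01274734, -0.02568132,  0.08637135, -0.04074704, -0.01652044,
       -0.02424162,  0.0303751 ]), 'effort': array([-2.78246225e-04, -4.91281772e+01, -4.03993204e-01, -3.12524021e+01,
       -6.38613151e-02,  4.40274342e-02,  1.85097238e-04]), 'tool_pos': array([0.28243437, 0.58480548, 0.22147739]), 'tool_rot': array([1.79993630e+02, 1.09353466e-01, 6.42274998e+01]), 'force': array([0.41777306, 0.26157869, 0.38276088]), 'wrist_torque': array([-0.01784102,  0.01807908, -0.03215315]), 'grip_width': 0.08704388688847296} 0.0187
{'fx': 453.13109920618166, 'fy': 453.13109920618166, 'cx': 316.00526204191317, 'cy': 242.2106334009458, 'position': array([1.12967859, 0.86452217, 0.90257685]), 'rotation': array([ 54.61467735,  -0.47320067, 144.57156395])}
{'fx': 594.1291131587277, 'fy': 594.1291131587277, 'cx': 323.55431710912376, 'cy': 242.02966318623876, 'position': array([2.59429494e-01, 5.86168383e-04, 1.80854716e+00]), 'rotation': array([  9.40433749,  -0.75823624, -88.80569354])}
```

View pics/scene0.png

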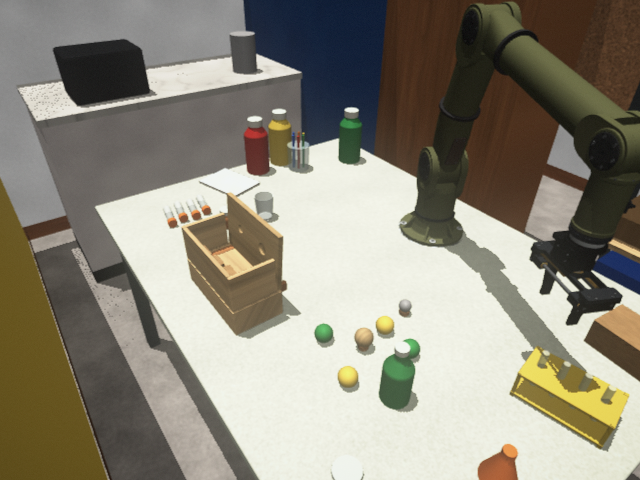

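View pics/top0.png

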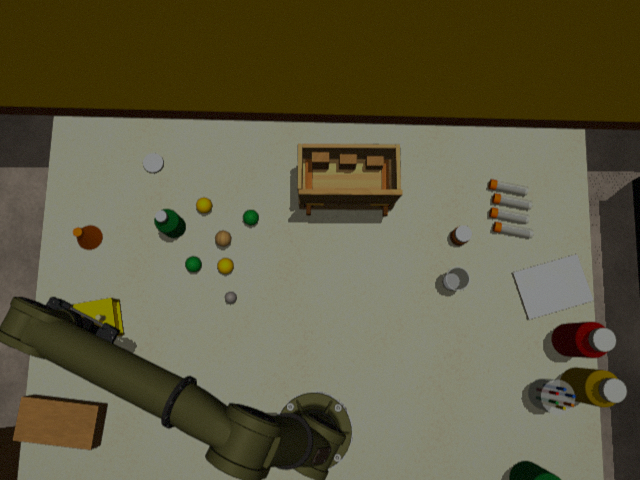

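```bash
cat > h.py <<'E'
import numpy as np, cv2
from scipy.spatial.transform import Rotation as R
def cam(env,n):
    c=env.read_camera(n); c["R"]=R.from_euler("xyz",c["rotation"],degrees=True).as_matrix(); c["n"]=n
    c["hsv"]=cv2.cvtColor(c["pixels"],cv2.COLOR_RGB2HSV); return c
def proj(c,p):
    q=c["R"].T@(np.array(p,float)-c["position"]); return np.array([c["cx"]+c["fx"]*q[0]/-q[2], c["cy"]-c["fy"]*q[1]/-q[2]])
def ray(c,uv):
    d=c["R"]@np.array([(uv[0]-c["cx"])/c["fx"],-(uv[1]-c["cy"])/c["fy"],-1]); return c["position"],d/np.linalg.norm(d)
def onz(c,uv,z):
    o,d=ray(c,uv); return o+d*(z-o[2])/d[2]
def tri(c1,u1,c2,u2):
    o1,d1=ray(c1,u1);o2,d2=ray(c2,u2)
    s=np.linalg.lstsq(np.c_[d1,-d2],o2-o1,rcond=None)[0]
    a=o1+d1*s[0];b=o2+d2*s[1]; return (a+b)/2,np.linalg.norm(a-b)
def crop(c,x0,y0,w,h,k,name):
    im=c["pixels"][y0:y0+h,x0:x0+w,::-1]
    cv2.imwrite("pics/"+name,cv2.resize(im,None,fx=k,fy=k,interpolation=cv2.INTER_CUBIC))
E
python3 - <<'E'
from cell import env
from h import *
s=cam(env,"scene");t=cam(env,"top")
crop(s,170,180,200,150,4,"s_case.png"); crop(t,280,125,140,105,5,"t_case.png")
crop(s,300,280,150,120,5,"s_balls.png"); crop(t,140,180,140,130,4,"t_balls.png")
E
```

```text
(no output)
```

View pics/s_case.png

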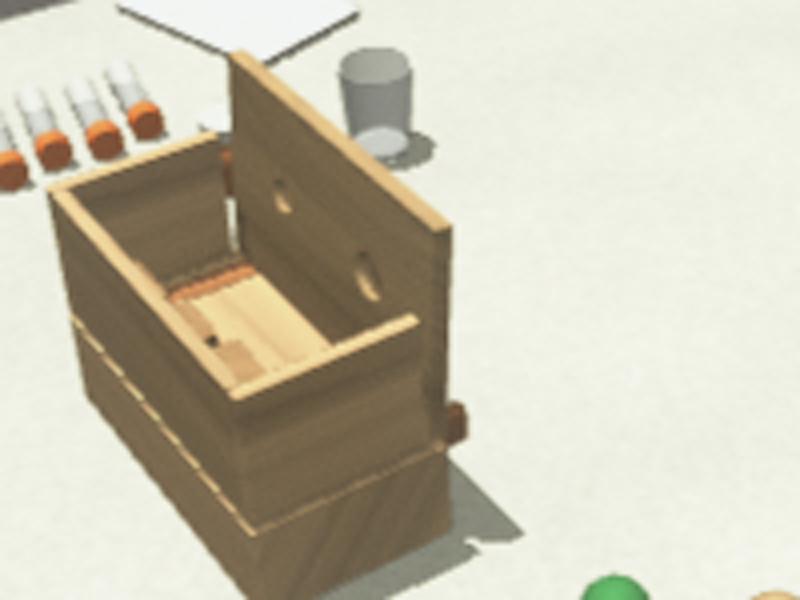

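View pics/t_case.png

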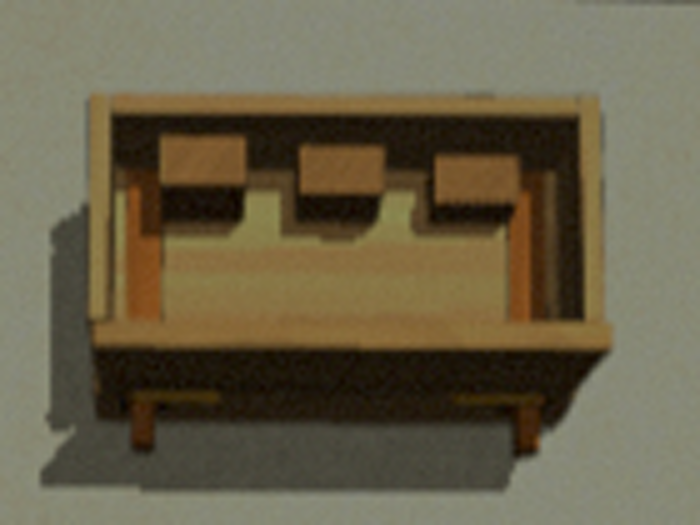

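View pics/s_balls.png

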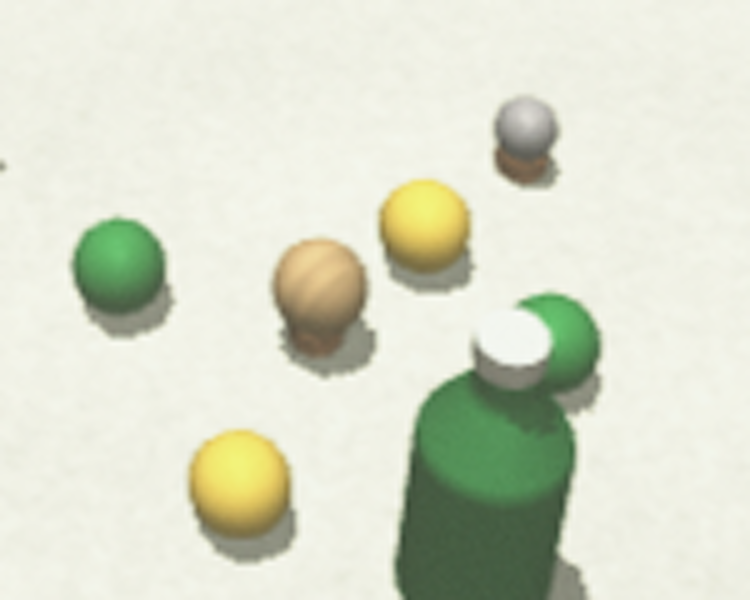

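View pics/t_balls.png

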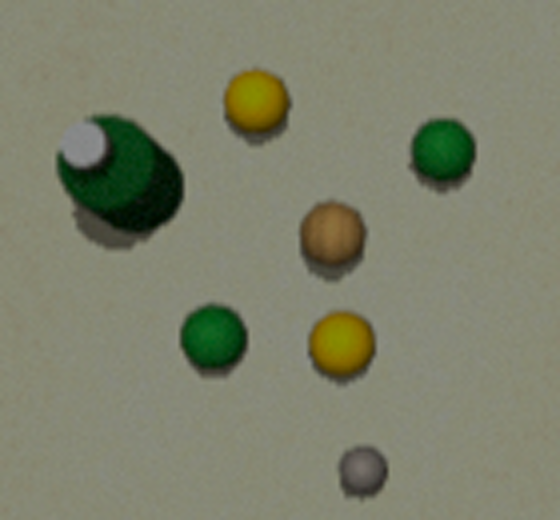

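```bash
python3 - <<'E'
from cell import env
from h import *
s=cam(env,"scene");t=cam(env,"top")
def blob(c,box,f):
    x0,y0,x1,y1=box; m=np.zeros((480,640),np.uint8); m[y0:y1,x0:x1]=f(c)[y0:y1,x0:x1]*255
    k=cv2.findContours(m,cv2.RETR_EXTERNAL,cv2.CHAIN_APPROX_NONE)[0]; k=max(k,key=cv2.contourArea)
    return cv2.minEnclosingCircle(k),cv2.contourArea(k)
wood=lambda c:(c["hsv"][...,0]<22)&(c["hsv"][...,1]>70)
# hsv samples
for c,u in ((s,(364,335)),(s,(405,305)),(s,(415,305)),(s,(364,348)),(t,(223,239)),(t,(231,298)),(t,(245,298))): print(c["n"],u,c["hsv"][u[1],u[0]],c["pixels"][u[1],u[0]])
L=[blob(s,(345,320,385,352),wood),blob(t,(205,225,242,248),wood)]
print(L)
for p in ((364.1,337.3),):pass
# case corners
for nm,u,z in (("backleft",(298.2,144.0),.195),("backright",(400.2,144.4),.195),("ltab tip",(308.5,215.2),.083),("rtab tip",(385.5,215.7),.083)): print(nm,onz(t,u,z))
for nm,u,z in (("backleft",(170+237/4,180+397/4),.195),("backright",(170+50/4,180+190/4),.195)): print(nm,onz(s,u,z))
print("flap top edge outer: ",onz(t,(280+94/5,125+348/5),.255),onz(t,(280+612/5,125+350/5),.255))
print("flap top edge inner: ",onz(t,(280+612/5,125+324/5),.255),onz(s,(170+430/4,180+228/4),.255),onz(s,(170+232/4,180+56/4),.255))
E
```

```text
scene (364, 335) [ 20  92 232] [232 205 148]
scene (405, 305) [ 21   9 197] [197 195 190]
scene (415, 305) [ 30  12 241] [241 241 230]
scene (364, 348) [ 17  85 114] [114  97  76]
top (223, 239) [ 18 142 135] [135 105  60]
top (231, 298) [ 16  26 106] [106 101  95]
top (245, 298) [ 36  30 137] [134 137 121]
[(((363.0, 338.8863525390625), 11.292250633239746), 272.0), (((222.71739196777344, 238.28260803222656), 8.208456039428711), 182.5)]
backleft [0.80645164 0.06237386 0.195     ]
backright [ 0.81259462 -0.22660728  0.195     ]
ltab tip [0.62526176 0.03002575 0.083     ]
rtab tip [ 0.6291536  -0.19858922  0.083     ]
backleft [0.80882484 0.06253171 0.195     ]
backright [ 0.81459024 -0.21628431  0.195     ]
flap top edge outer:  [0.64464286 0.0545298  0.255     ] [ 0.65026215 -0.22404973  0.255     ]
flap top edge inner:  [ 0.66465869 -0.22406235  0.255     ] [0.66298627 0.05130301 0.255     ] [ 0.66635934 -0.21680167  0.255     ]
```

```bash
cat >> h.py <<'E'
def edges(c,cx,cy,r,n=48):
    g=cv2.GaussianBlur(c["pixels"],(0,0),0.7).astype(np.float32)
    pts=[]
    for a in np.linspace(0,2*np.pi,n,endpoint=False):
        rr=np.arange(r*0.6,r*1.4,0.1)
        x=(cx+rr*np.cos(a)).astype(np.float32);y=(cy+rr*np.sin(a)).astype(np.float32)
        p=cv2.remap(g,x[None],y[None],cv2.INTER_LINEAR)[0]
        d=np.abs(np.gradient(p,axis=0)).sum(1); i=d.argmax(); pts.append((x[i],y[i]))
    return np.array(pts)
def circ(c,cx,cy,r,amin=None):
    for _ in range(3):
        p=edges(c,cx,cy,r)
        for _ in range(4):
            s=np.linalg.lstsq(np.c_[2*p,np.ones(len(p))],(p**2).sum(1),rcond=None)[0]
            R_=np.sqrt(s[2]+s[0]**2+s[1]**2); e=abs(np.hypot(*(p-s[:2]).T)-R_); p=p[e<=max(np.quantile(e,.85),.3)]
        cx,cy,r=s[0],s[1],R_
    return np.array([cx,cy]),r,len(p)
E
python3 - <<'E'
from cell import env
from h import *
s=cam(env,"scene");t=cam(env,"top")
for nm,us,rs,ut,rt,z in (("L",(364,337),9.3,(223.2,238.5),8,.037),("S",(405.2,305.2),6.4,(230.7,297.7),6,.029),("yel",(385,325),9,(225.5,266),8,.025),("yel2",(348,376.5),9,(204,205),8,.025),("grn",(324,333),9,(251,217.5),8,.025),("grn2",(411,348),9,(193.5,264.5),8,.025)):
    a=circ(s,*us,rs);b=circ(t,*ut,rt)
    print(nm,a,b,tri(s,a[0],t,b[0]),onz(s,a[0],z)[:2],onz(t,b[0],z)[:2], onz(t,ut,z)[:2])
print("bottle cap",tri(s,(300+513/5,280+340/5),t,(140+85/4,180+144/4)))
E
```

```text
L (array([363.58339918, 338.20540094]), np.float64(10.579544788943366), 24) (array([222.72500808, 239.18097535]), np.float64(9.059082240893103), 24) (array([0.55753106, 0.2867813 , 0.03216826]), np.float64(0.004862498929121669)) [0.56241592 0.28827793] [0.55499826 0.28770984] [0.55711489 0.28638061]
S (array([404.58859458, 305.3208857 ]), np.float64(6.70897425478632), 26) (array([230.40712244, 297.59156509]), np.float64(6.491771552229442), 30) (array([0.38171374, 0.25608376, 0.02812905]), np.float64(0.004310023484541256)) [0.38401977 0.25519451] [0.38021257 0.25756488] [0.37990887 0.25667796]
yel (array([384.94237246, 326.81635004]), np.float64(10.953702032442328), 24) (array([224.94269881, 266.16123271]), np.float64(8.670207855653395), 32) (array([0.47638527, 0.27892538, 0.01880648]), np.float64(0.0028024573218726097)) [0.48195431 0.28205057] [0.47467566 0.27897819] [0.47520263 0.27732466]
yel2 (array([348.46020074, 378.25647868]), np.float64(12.176573220029702), 24) (array([203.80619233, 205.87924354]), np.float64(8.7762656946458), 28) (array([0.66124538, 0.35302803, 0.0189183 ]), np.float64(0.002048817664005339)) [0.66518685 0.35582646] [0.65914177 0.35253608] [0.6619139 0.3520917]
grn (array([324.05317285, 335.26075794]), np.float64(11.455420436831838), 24) (array([250.2800003 , 218.12084087]), np.float64(8.507772945215239), 24) (array([0.62679128, 0.20880494, 0.01726348]), np.float64(0.002593644824737549)) [0.63208547 0.21360766] [0.62422742 0.20875528] [0.6262159  0.20663623]
grn2 (array([408.42159154, 350.86680056]), np.float64(12.153614696379957), 24) (array([192.91972006, 264.42028165]), np.float64(8.417103433908746), 28) (array([0.48109775, 0.37476494, 0.01643387]), np.float64(0.006869077445889432)) [0.48981949 0.37711731] [0.47779023 0.37556455] [0.47758764 0.37380647]
bottle cap (array([0.5960751 , 0.44243304, 0.16497944]), np.float64(0.0008877417820545221))
```

```bash
cat >> h.py <<'E'
def down(yaw): return R.from_euler("xyz",[180,0,yaw],degrees=True)
YC=1.1; O=np.array([0.6575,-0.0845,0])
RC=R.from_euler("z",YC,degrees=True)
def C(p): return O+RC.apply(p)
def lean(deg,xdir=1):
    # tool z=(sin,0,-cos) in case frame, tool x = +-case y
    z=np.array([np.sin(np.radians(deg)),0,-np.cos(np.radians(deg))]);x=np.array([0,xdir,0.]);y=np.cross(z,x)
    return RC*R.from_matrix(np.c_[x,y,z])
def delta(env,pos,rot):
    o=env.get_obs(); r=R.from_euler("xyz",o["tool_rot"],degrees=True)
    d=r.inv().apply(np.array(pos)-o["tool_pos"]); w=(r.inv()*rot).as_rotvec()
    print("t",round(o["time_s"],2),"pos",o["tool_pos"].round(4),"rot",o["tool_rot"].round(1),"F",o["force"].round(1),"w",round(o["grip_width"],4))
    print("SHIFT",d.round(4).tolist(),"TURN",w.round(4).tolist(),"turn deg",round(np.degrees(np.linalg.norm(w)),1),"dist",round(np.linalg.norm(d),4))
E
python3 - <<'E'
from cell import env
from h import *
s=cam(env,"scene");t=cam(env,"top")
for a,b in (((364,337),(223.2,238.4)),((405.2,305.2),(230.7,297.7))): print(tri(s,a,t,b))
for xd in (1,-1):
    rot=lean(42,xd); z=rot.as_matrix()[:,2]
    for y in (.115,-.115):
        g=C([-.023,y,.070]); tcp=g+.0187*z; print(y,tcp, "pre",tcp-.08*z)
    delta(env,C([-.023,.115,.070])+.0187*z-.1*z,rot)
E
```

```text
(array([0.55803244, 0.2859509 , 0.03650166]), np.float64(0.0014886086365312901))
(array([0.38071008, 0.25597661, 0.02811452]), np.float64(0.0022196440022913696))
0.115 [0.64480697 0.03027748 0.05610319] pre [0.59128639 0.02924983 0.11555478]
-0.115 [ 0.64922238 -0.19968014  0.05610319] pre [ 0.5957018  -0.20070778  0.11555478]
t 0.5 pos [0.2826 0.5853 0.2226] rot [180.   -0.   64.2] F [0.7 0.6 0.1] w 0.0867
SHIFT [-0.3726, 0.5078, 0.0922] TURN [-0.7192, 0.1718, -0.4476] turn deg 49.5 dist 0.6365
0.115 [0.64480697 0.03027748 0.05610319] pre [0.59128639 0.02924983 0.11555478]
-0.115 [ 0.64922238 -0.19968014  0.05610319] pre [ 0.5957018  -0.20070778  0.11555478]
t 0.5 pos [0.2826 0.5853 0.2226] rot [180.   -0.   64.2] F [0.7 0.6 0.1] w 0.0867
SHIFT [-0.3726, 0.5078, 0.0922] TURN [0.2306, 0.9655, 2.5155] turn deg 154.9 dist 0.6365
```

Call:
{"op": "send_rows", "data": {"steps": [[[-0.024, 0.032, 0], [-0.046, 0.011, -0.029], 0.06], [[-0.048, 0.064, 0], [-0.092, 0.022, -0.058], 0.06], [[-0.072, 0.096, 0], [-0.138, 0.033, -0.087], 0.06], [[-0.096, 0.128, 0], [-0.184, 0.044, -0.116], 0.06], [[-0.12, 0.16, 0], [-0.23, 0.055, -0.145], 0.06]], "grip_force": 20}}

```text
time_s: 0.92
tool_pos: [0.3753, 0.4062, 0.2228]
tool_rot: [166.5, -2.2, 72.9]
force: [0.5, -0.2, 1.0]
grip_width: 0.0638
```

```bash
cat > tl.py <<'E'
from cell import env
from h import *
rot=lean(42,1); z=rot.as_matrix()[:,2]
import sys
y=float(sys.argv[1]);back=float(sys.argv[2]);x=float(sys.argv[3]) if len(sys.argv)>3 else -.023
delta(env,C([x,y,.070])+.0187*z-back*z,rot)
E
python3 tl.py .115 .1
```

```text
t 0.92 pos [0.3753 0.4062 0.2228] rot [166.5  -2.2  72.9] F [ 0.5 -0.2  1. ] w 0.0638
SHIFT [-0.3045, 0.2771, 0.1496] TURN [-0.487, 0.1151, -0.3011] turn deg 33.5 dist 0.4381
```

Call:
{"op": "send_rows", "data": {"steps": [[[-0.028, 0.026, 0.012], [-0.046, 0.011, -0.029], 0.04], [[-0.056, 0.052, 0.024], [-0.092, 0.022, -0.058], 0.04], [[-0.084, 0.078, 0.036], [-0.138, 0.033, -0.087], 0.04], [[-0.112, 0.104, 0.048], [-0.184, 0.044, -0.116], 0.04], [[-0.14, 0.13, 0.06], [-0.23, 0.055, -0.145], 0.04]]}}

```text
time_s: 1.33
tool_pos: [0.4682, 0.2322, 0.1892]
tool_rot: [152.9, -2.3, 81.8]
force: [0.5, -0.8, -0.1]
grip_width: 0.0414
```

```bash
python3 tl.py .115 .1
```

```text
t 1.33 pos [0.4682 0.2322 0.1892] rot [152.9  -2.3  81.8] F [ 0.5 -0.8 -0.1] w 0.0414
SHIFT [-0.1878, 0.0991, 0.1082] TURN [-0.2567, 0.0591, -0.1565] turn deg 17.6 dist 0.2383
```

Call:
{"op": "send_rows", "data": {"steps": [[[-0.032, 0.016, 0.018], [-0.05, 0.012, -0.03], 0.045], [[-0.063, 0.033, 0.036], [-0.1, 0.024, -0.06], 0.045], [[-0.095, 0.05, 0.054], [-0.15, 0.035, -0.09], 0.045], [[-0.126, 0.066, 0.072], [-0.2, 0.047, -0.12], 0.045], [[-0.158, 0.083, 0.091], [-0.257, 0.059, -0.156], 0.045]]}}

```text
time_s: 1.75
tool_pos: [0.5598, 0.0618, 0.1403]
tool_rot: [137.9, -0.1, 91.1]
force: [1.7, -0.8, 0.5]
grip_width: 0.045
```

```bash
python3 tl.py .115 .03
```

```text
t 1.75 pos [0.5598 0.0618 0.1403] rot [ 1.379e+02 -1.000e-01  9.110e+01] F [ 1.7 -0.8  0.5] w 0.045
SHIFT [-0.0332, 0.0062, 0.089] TURN [0.0023, -0.0011, -0.0005] turn deg 0.1 dist 0.0952
```

Call:
{"op": "send_rows", "data": {"steps": [[[-0.02, 0.003, 0.02], [0, 0, 0], 0.045], [[-0.033, 0.006, 0.04], [0, 0, 0], 0.045], [[-0.033, 0.006, 0.06], [0, 0, 0], 0.045], [[-0.033, 0.006, 0.075], [0, 0, 0], 0.045], [[-0.033, 0.006, 0.089], [0, 0, 0], 0.045]]}}

```text
time_s: 2.17
tool_pos: [0.6235, 0.0311, 0.0772]
tool_rot: [138.3, 0.1, 90.8]
force: [4.2, 9.7, 2.5]
grip_width: 0.0449
```

```bash
python3 tl.py .115 0; python3 - <<'E'
from cell import env
from h import *
s=cam(env,"scene");t=cam(env,"top")
crop(s,190,200,160,120,5,"s1.png"); crop(t,270,150,160,100,5,"t1.png")
E
```

```text
t 2.17 pos [0.6235 0.0311 0.0772] rot [1.383e+02 1.000e-01 9.080e+01] F [4.2 9.7 2.5] w 0.0449
SHIFT [-0.0011, 0.0018, 0.0299] TURN [-0.0048, 0.0043, -0.0024] turn deg 0.4 dist 0.03
```

View pics/t1.png

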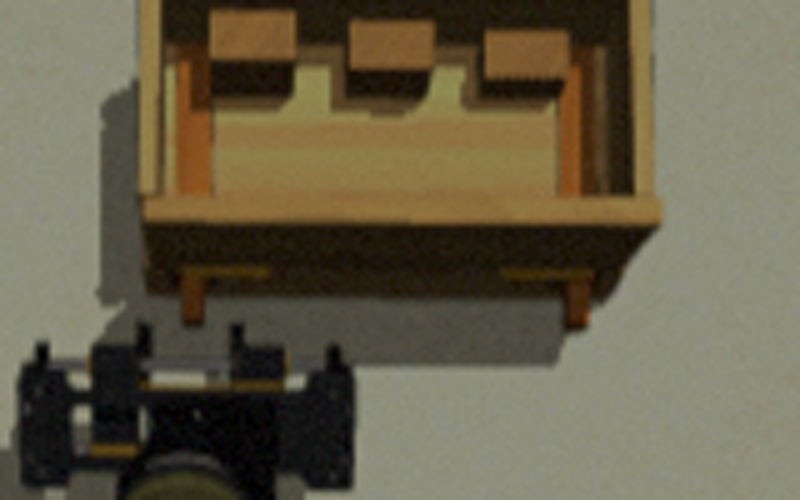

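View pics/s1.png

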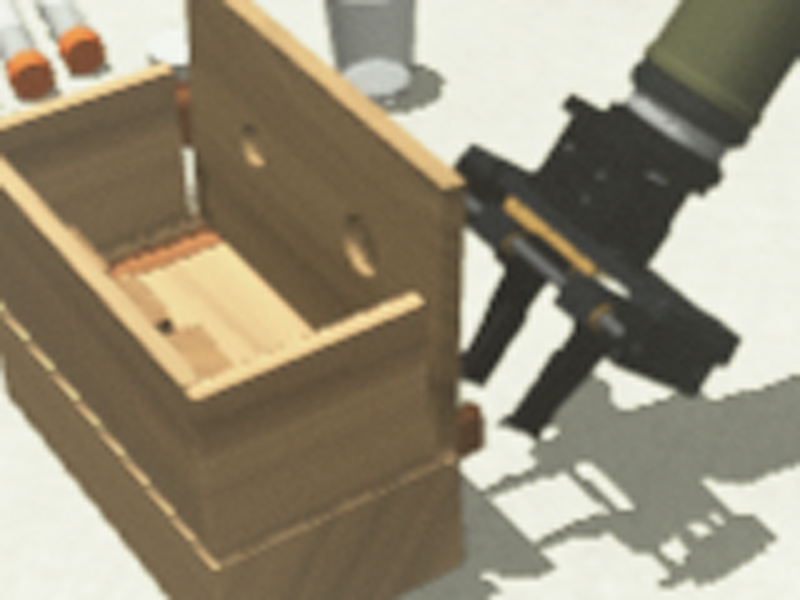

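Call:
{"op": "send_rows", "data": {"steps": [[[-0.001, 0.002, 0.01], [0, 0, 0], 0.045], [[-0.001, 0.002, 0.02], [0, 0, 0], 0.045], [[-0.001, 0.002, 0.03], [0, 0, 0], 0.045], [[-0.001, 0.002, 0.03], [0, 0, 0], 0.02], [[-0.001, 0.002, 0.03], [0, 0, 0], 0.005]], "grip_force": 25}}

```text
time_s: 2.68
tool_pos: [0.645, 0.0301, 0.0573]
tool_rot: [138.2, 0.1, 90.9]
force: [-0.6, -1.3, -0.3]
grip_width: 0.0382
```

Call:
{"op": "send_rows", "data": {"steps": [[[0, 0, 0], [0, 0, 0], 0.005], [[0, 0, 0], [0, 0, 0], 0.005], [[0, 0, 0], [0, 0, 0], 0.005], [[0, 0, 0], [0, 0, 0], 0.005], [[0, 0, 0], [0, 0, 0], 0.005]]}}

```text
time_s: 3.1
tool_pos: [0.6447, 0.0303, 0.0579]
tool_rot: [138.2, 0.1, 90.8]
force: [-1.5, -1.8, 2.6]
grip_width: 0.0139
```

```bash
python3 tl.py .115 0 -.133
```

```text
t 3.1 pos [0.6447 0.0303 0.0579] rot [1.382e+02 1.000e-01 9.080e+01] F [-1.5 -1.8  2.6] w 0.0139
SHIFT [-0.0005, -0.0831, -0.072] TURN [-0.0028, 0.0048, -0.0018] turn deg 0.3 dist 0.1099
```

Call:
{"op": "send_rows", "data": {"steps": [[[0, -0.01, -0.009], [0, 0, 0], 0.005], [[0, -0.03, -0.0268], [0, 0, 0], 0.005], [[0, -0.05, -0.0447], [0, 0, 0], 0.005], [[0, -0.07, -0.0626], [0, 0, 0], 0.005], [[-0.0005, -0.083, -0.0743], [0, 0, 0], 0.005]]}}

```text
time_s: 3.52
tool_pos: [0.5614, 0.0288, 0.0578]
tool_rot: [138.7, 0.6, 90.2]
force: [1.4, -12.1, -10.0]
grip_width: 0.0138
```

```bash
python3 tl.py .115 0 -.133;  python3 - <<'E'
from cell import env
from h import *
t=cam(env,"top")
crop(t,270,150,160,110,5,"t2.png")
E
```

```text
t 3.52 pos [0.5614 0.0288 0.0578] rot [138.7   0.6  90.2] F [  1.4 -12.1 -10. ] w 0.0138
SHIFT [-0.0005, -0.0211, -0.0162] TURN [-0.0129, 0.0189, -0.0054] turn deg 1.3 dist 0.0266
```

View pics/t2.png

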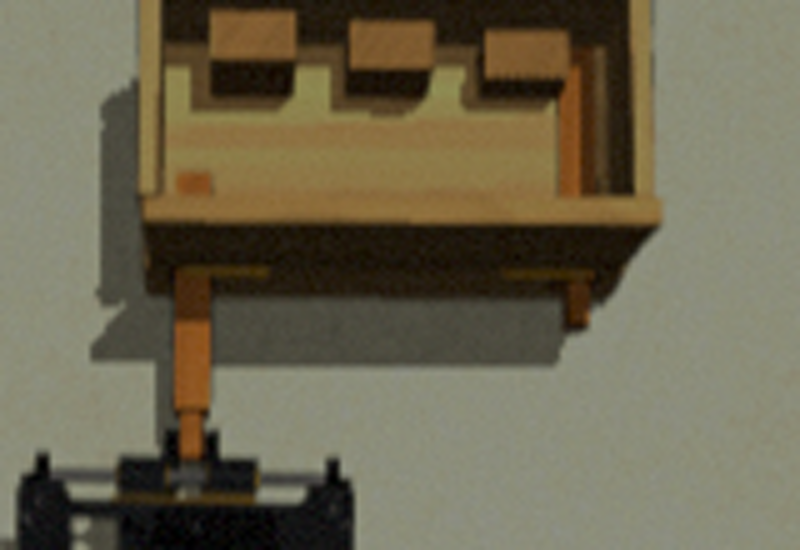

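Call:
{"op": "send_rows", "data": {"steps": [[[0, 0, 0], [0, 0, 0], 0.005], [[0, 0, 0], [0, 0, 0], 0.005], [[0, 0, 0], [0, 0, 0], 0.005], [[0, 0, 0], [0, 0, 0], 0.005], [[0, 0, 0], [0, 0, 0], 0.005]]}}

```text
time_s: 3.98
tool_pos: [0.5621, 0.0288, 0.0578]
tool_rot: [138.7, 0.4, 90.1]
force: [-1.3, -8.1, -3.4]
grip_width: 0.014
```

```bash
python3 tl.py .115 0 -.133
```

```text
t 3.98 pos [0.5621 0.0288 0.0578] rot [138.7   0.4  90.1] F [-1.3 -8.1 -3.4] w 0.014
SHIFT [-0.0005, -0.0216, -0.0168] TURN [-0.0129, 0.0171, -0.0081] turn deg 1.3 dist 0.0274
```

Call:
{"op": "send_rows", "data": {"steps": [[[0, -0.005, -0.0045], [0, 0, 0], 0.005], [[0, -0.01, -0.009], [0, 0, 0], 0.005], [[0, -0.015, -0.0135], [0, 0, 0], 0.005], [[0, -0.02, -0.018], [0, 0, 0], 0.005], [[0, -0.0225, -0.02], [0, 0, 0], 0.005]]}}

```text
time_s: 4.4
tool_pos: [0.5458, 0.0284, 0.06]
tool_rot: [140.2, 1.0, 89.1]
force: [2.8, -16.4, -34.1]
grip_width: 0.0142
```

```bash
python3 tl.py .115 0 -.133; python3 -c "
from cell import env
print(env.get_obs()['qpos'].round(1))"
```

```text
t 4.4 pos [0.5458 0.0284 0.06  ] rot [140.2   1.   89.1] F [  2.8 -16.4 -34.1] w 0.0142
SHIFT [-0.0004, -0.0109, -0.004] TURN [-0.039, 0.0357, -0.0146] turn deg 3.1 dist 0.0116
[ 35.3  -5.  -45.2 140.3  48.1   6.4  32.2]
```

```bash
cat > tl2.py <<'E'
from cell import env
from h import *
import sys
y,x,l,back=map(float,sys.argv[1:5]); zz=float(sys.argv[5]) if len(sys.argv)>5 else .0719
rot=lean(l,1); z=rot.as_matrix()[:,2]
o=env.get_obs(); r=R.from_euler("xyz",o["tool_rot"],degrees=True)
g=o["tool_pos"]-.0187*r.as_matrix()[:,2]
print("grasp in case",RC.inv().apply(g-O).round(4),"q",o["qpos"].round(1))
delta(env,C([x,y,zz])+.0187*z-back*z,rot)
E
python3 tl2.py .115 -.1215 28 0
```

```text
grasp in case [-0.1215  0.1157  0.0743] q [ 35.3  -5.  -45.2 140.3  48.1   6.4  32.2]
t 4.4 pos [0.5458 0.0284 0.06  ] rot [140.2   1.   89.1] F [  2.8 -16.4 -34.1] w 0.0142
SHIFT [-0.0001, -0.0054, 0.0015] TURN [0.2053, 0.0337, -0.0189] turn deg 12.0 dist 0.0056
```

Call:
{"op": "send_rows", "data": {"steps": [[[0, -0.001, 0.001], [0.05, 0.008, -0.005], 0.005], [[0, -0.003, 0.001], [0.1, 0.016, -0.01], 0.005], [[0, -0.004, 0.001], [0.15, 0.025, -0.015], 0.005], [[0, -0.005, 0.001], [0.2, 0.034, -0.019], 0.005], [[0, -0.005, 0.001], [0.2, 0.034, -0.019], 0.005]]}}

```text
time_s: 4.82
tool_pos: [0.545, 0.0292, 0.0591]
tool_rot: [151.4, -0.2, 91.6]
force: [3.0, -39.2, -1.3]
grip_width: 0.0135
```

```bash
python3 tl2.py .115 -.134 28 0
```

```text
grasp in case [-0.1193  0.1157  0.0756] q [ 12.7  -2.  -20.  132.6   5.4  20.9  79.5]
t 4.82 pos [0.545  0.0292 0.0591] rot [151.4  -0.2  91.6] F [  3.  -39.2  -1.3] w 0.0135
SHIFT [-0.0007, -0.0149, -0.0039] TURN [0.0112, -0.0075, 0.0068] turn deg 0.9 dist 0.0154
```

Call:
{"op": "send_rows", "data": {"steps": [[[-0.001, -0.003, -0.001], [0, 0, 0], 0.005], [[-0.001, -0.006, -0.002], [0, 0, 0], 0.005], [[-0.001, -0.009, -0.003], [0, 0, 0], 0.005], [[-0.001, -0.012, -0.004], [0, 0, 0], 0.005], [[-0.001, -0.015, -0.005], [0, 0, 0], 0.005]]}}

```text
time_s: 5.23
tool_pos: [0.5343, 0.0287, 0.0596]
tool_rot: [150.5, -0.2, 91.6]
force: [30.0, -22.9, -20.2]
grip_width: 0.0135
```

```bash
python3 tl2.py .115 -.134 28 0;python3 - <<'E'
from cell import env
from h import *
t=cam(env,"top")
crop(t,270,150,160,110,5,"t3.png")
E
```

```text
grasp in case [-0.1302  0.1154  0.0759] q [ 12.9  -3.9 -20.2 134.5   4.2  19.7  80.4]
t 5.23 pos [0.5343 0.0287 0.0596] rot [150.5  -0.2  91.6] F [ 30.  -22.9 -20.2] w 0.0135
SHIFT [-0.0006, -0.0058, 0.0016] TURN [0.0264, -0.0081, 0.0064] turn deg 1.6 dist 0.006
```

View pics/t3.png

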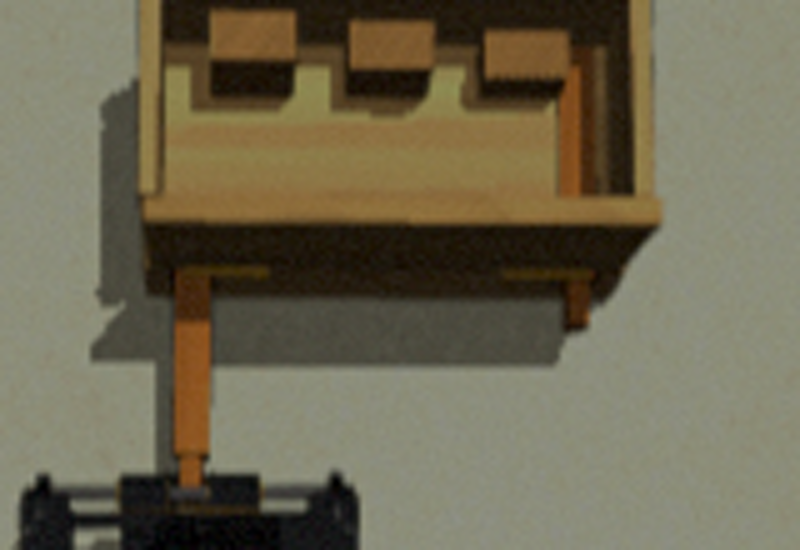

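Call:
{"op": "send_rows", "data": {"steps": [[[-0.0005, 0.003, 0], [0, 0, 0], 0.03], [[-0.0005, 0.003, 0], [0, 0, 0], 0.045], [[-0.0005, 0.003, 0], [0, 0, 0], 0.045], [[-0.0005, 0.003, -0.012], [0, 0, 0], 0.045], [[-0.0005, 0.003, -0.035], [0, 0, 0], 0.045]]}}

```text
time_s: 5.7
tool_pos: [0.5147, 0.0358, 0.0872]
tool_rot: [151.2, -0.5, 92.3]
force: [0.2, -0.4, 0.6]
grip_width: 0.0388
```

```bash
python3 tl2.py -.115 -.023 41 .06 .0700;python3 - <<'E'
from cell import env
from h import *
t=cam(env,"top")
crop(t,270,150,160,110,5,"t4.png")
E
```

```text
grasp in case [-0.1495  0.1227  0.1036] q [ 11.9  -9.4 -19.4 134.9  -1.6  25.3  85.4]
t 5.7 pos [0.5147 0.0358 0.0872] rot [151.2  -0.5  92.3] F [ 0.2 -0.4  0.6] w 0.0388
SHIFT [-0.2396, 0.0826, 0.0272] TURN [-0.2133, -0.0184, 0.0121] turn deg 12.3 dist 0.2549
```

View pics/t4.png

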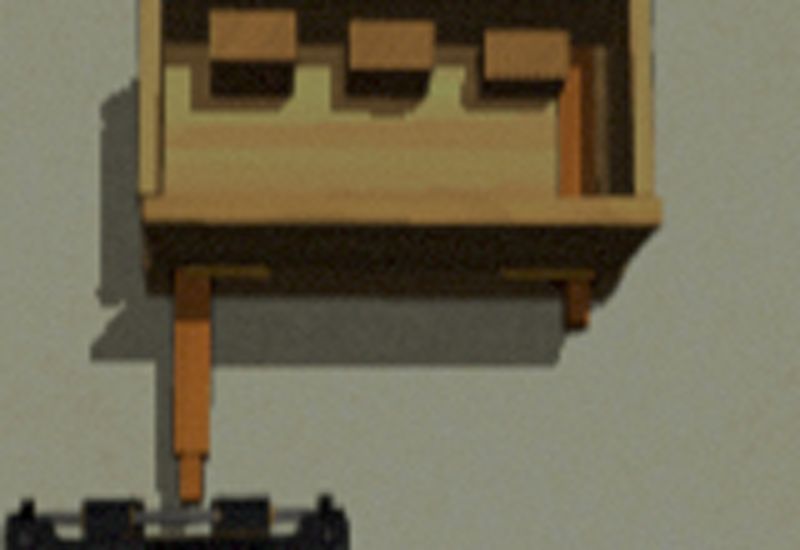

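Call:
{"op": "send_rows", "data": {"steps": [[[-0.005, 0, -0.03], [0, 0, 0], 0.045], [[-0.043, 0, -0.03], [-0.03, 0, 0], 0.045], [[-0.081, 0, -0.03], [-0.06, 0, 0], 0.045], [[-0.12, 0, -0.03], [-0.09, 0, 0], 0.045], [[-0.16, 0, -0.03], [-0.12, -0.01, 0], 0.045]]}}

```text
time_s: 6.17
tool_pos: [0.5081, -0.1219, 0.1151]
tool_rot: [144.0, 0.1, 92.0]
force: [0.8, 0.3, 0.8]
grip_width: 0.0445
```

```bash
python3 tl2.py -.115 -.023 41 .06 .0700
```

```text
grasp in case [-0.1611 -0.0346  0.1302] q [  6.1 -13.8  11.9 137.9 -23.4  23.2 129.5]
t 6.17 pos [ 0.5081 -0.1219  0.1151] rot [1.44e+02 1.00e-01 9.20e+01] F [0.8 0.3 0.8] w 0.0445
SHIFT [-0.082, 0.0717, 0.0693] TURN [-0.088, -0.0085, 0.0132] turn deg 5.1 dist 0.1292
```

Call:
{"op": "send_rows", "data": {"steps": [[[-0.017, 0.014, 0.014], [-0.02, 0, 0.003], 0.045], [[-0.033, 0.029, 0.028], [-0.04, 0, 0.005], 0.045], [[-0.05, 0.043, 0.042], [-0.06, 0, 0.008], 0.045], [[-0.066, 0.058, 0.056], [-0.075, -0.005, 0.01], 0.045], [[-0.082, 0.0717, 0.0693], [-0.088, -0.0085, 0.0132], 0.045]]}}

```text
time_s: 6.58
tool_pos: [0.5835, -0.1717, 0.1095]
tool_rot: [140.5, 0.5, 91.8]
force: [-0.9, 1.0, 0.8]
grip_width: 0.045
```

```bash
python3 tl2.py -.115 -.023 41 .0 .0700
```

```text
grasp in case [-0.0876 -0.0858  0.1239] q [ -9.4  -2.5  32.2 131.  -45.3  19.9 154.1]
t 6.58 pos [ 0.5835 -0.1717  0.1095] rot [140.5   0.5  91.8] F [-0.9  1.   0.8] w 0.045
SHIFT [-0.0296, 0.0156, 0.0826] TURN [-0.0261, -0.0015, 0.015] turn deg 1.7 dist 0.0891
```

Call:
{"op": "send_rows", "data": {"steps": [[[0, 0, -0.01], [0, 0, 0.124], 0.045], [[0, 0, -0.01], [0, 0, 0.248], 0.045], [[0, 0, -0.01], [0, 0, 0.372], 0.045], [[0, 0, -0.01], [0, 0, 0.496], 0.045], [[0, 0, -0.01], [0, 0, 0.62], 0.045]]}}

```text
time_s: 7.0
tool_pos: [0.5754, -0.1749, 0.1187]
tool_rot: [145.8, -21.4, 62.6]
force: [-0.6, -0.1, -0.7]
grip_width: 0.0448
```

```bash
sed -i 's/rot=lean(l,1)/xd=float(sys.argv[6]) if len(sys.argv)>6 else 1\nrot=lean(l,xd)/' tl2.py; python3 tl2.py -.115 -.023 41 .03 .0700 -1
```

```text
grasp in case [-0.0957 -0.0887  0.1331] q [ -2.2  -4.1  25.5 131.3 -42.   20.6 115.3]
t 7.0 pos [ 0.5754 -0.1749  0.1187] rot [145.8 -21.4  62.6] F [-0.6 -0.1 -0.7] w 0.0448
SHIFT [-0.0123, 0.0277, 0.0651] TURN [0.0139, 0.0295, 2.5292] turn deg 144.9 dist 0.0718
```

Call:
{"op": "send_rows", "data": {"steps": [[[0, 0, 0], [0, 0, 0.124], 0.045], [[0, 0, 0], [0, 0, 0.248], 0.045], [[0, 0, 0], [0, 0, 0.372], 0.045], [[0, 0, 0], [0, 0, 0.496], 0.045], [[0, 0, 0], [0, 0, 0.62], 0.045]]}}

```text
time_s: 7.42
tool_pos: [0.5752, -0.1754, 0.1186]
tool_rot: [164.5, -36.9, 25.6]
force: [0.0, 0.5, -0.1]
grip_width: 0.0451
```

Call:
{"op": "send_rows", "data": {"steps": [[[0, 0, 0], [0, 0, 0.124], 0.045], [[0, 0, 0], [0, 0, 0.248], 0.045], [[0, 0, 0], [0, 0, 0.372], 0.045], [[0, 0, 0], [0, 0, 0.496], 0.045], [[0, 0, 0], [0, 0, 0.62], 0.045]]}}

```text
time_s: 7.83
tool_pos: [0.5752, -0.1754, 0.1186]
tool_rot: [-167.2, -37.8, -19.5]
force: [0.1, 0.1, -0.3]
grip_width: 0.045
```

Call:
{"op": "send_rows", "data": {"steps": [[[0, 0, 0], [0, 0, 0.124], 0.045], [[0, 0, 0], [0, 0, 0.248], 0.045], [[0, 0, 0], [0, 0, 0.372], 0.045], [[0, 0, 0], [0, 0, 0.496], 0.045], [[0, 0, 0], [0, 0, 0.62], 0.045]]}}

```text
time_s: 8.25
tool_pos: [0.5752, -0.1753, 0.1186]
tool_rot: [-147.1, -23.4, -57.7]
force: [0.5, -0.2, -0.2]
grip_width: 0.045
```

```bash
python3 tl2.py -.115 -.023 41 .03 .0700 -1
```

```text
grasp in case [-0.096  -0.0892  0.133 ] q [  5.6  -3.6  17.8 131.  -43.5  20.9   9.9]
t 8.25 pos [ 0.5752 -0.1753  0.1186] rot [-147.1  -23.4  -57.7] F [ 0.5 -0.2 -0.2] w 0.045
SHIFT [0.0298, 0.0034, 0.0652] TURN [0.0249, 0.0045, 0.6687] turn deg 38.3 dist 0.0717
```

Call:
{"op": "send_rows", "data": {"steps": [[[0.006, 0.001, 0.008], [0.005, 0.001, 0.124], 0.045], [[0.012, 0.001, 0.016], [0.01, 0.002, 0.248], 0.045], [[0.018, 0.002, 0.024], [0.015, 0.003, 0.372], 0.045], [[0.024, 0.003, 0.032], [0.02, 0.004, 0.496], 0.045], [[0.03, 0.003, 0.04], [0.023, 0.004, 0.62], 0.045]]}}

```text
time_s: 8.67
tool_pos: [0.6139, -0.2006, 0.0979]
tool_rot: [-139.2, -1.8, -86.8]
force: [-0.1, -0.3, 0.1]
grip_width: 0.0452
```

```bash
python3 tl2.py -.115 -.023 41 .025 .0700 -1
```

```text
grasp in case [-0.0581 -0.1152  0.112 ] q [  6.3   4.5  19.6 127.1 -61.1  21.2  -7.8]
t 8.67 pos [ 0.6139 -0.2006  0.0979] rot [-139.2   -1.8  -86.8] F [-0.1 -0.3  0.1] w 0.0452
SHIFT [-0.0003, 0.001, 0.0298] TURN [0.002, 0.0001, 0.0484] turn deg 2.8 dist 0.0298
```

Call:
{"op": "send_rows", "data": {"steps": [[[0, 0.001, 0.015], [0, 0, 0.02], 0.045], [[0, 0.001, 0.03], [0, 0, 0.048], 0.045], [[0, 0.001, 0.04], [0, 0, 0.048], 0.045], [[0, 0.001, 0.05], [0, 0, 0.048], 0.045], [[0, 0.001, 0.054], [0, 0, 0.048], 0.03]]}}

```text
time_s: 9.08
tool_pos: [0.6484, -0.1991, 0.0554]
tool_rot: [-139.2, -0.2, -88.6]
force: [-0.5, 0.3, 0.6]
grip_width: 0.0424
```

```bash
python3 tl2.py -.115 -.023 41 .0 .0700 -1; python3 - <<'E'
from cell import env
from h import *
t=cam(env,"top")
crop(t,270,150,160,110,5,"t5.png")
E
```

```text
grasp in case [-0.0235 -0.1144  0.0696] q [  8.   12.7  16.4 124.4 -76.4  19.5   3.2]
t 9.08 pos [ 0.6484 -0.1991  0.0554] rot [-139.2   -0.2  -88.6] F [-0.5  0.3  0.6] w 0.0424
SHIFT [0.0006, -0.0007, 0.0] TURN [0.0037, 0.001, 0.0069] turn deg 0.5 dist 0.001
```

View pics/t5.png

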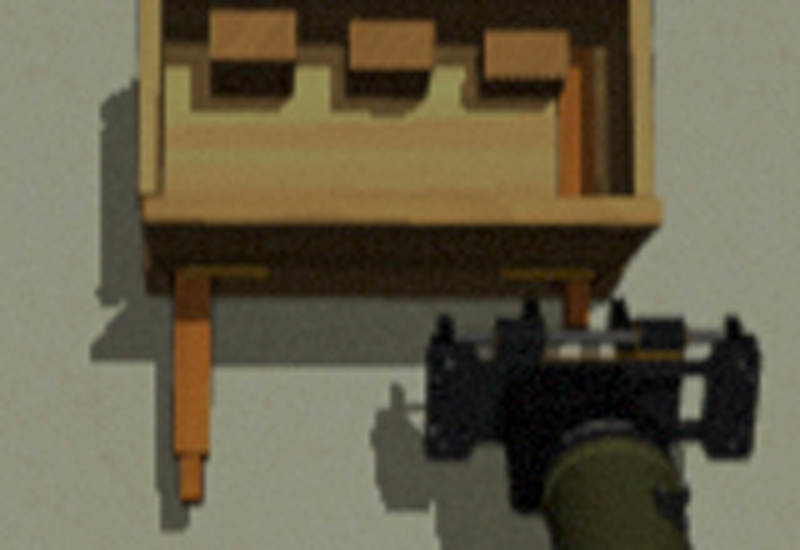

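Call:
{"op": "send_rows", "data": {"steps": [[[0, 0, 0], [0, 0, 0], 0.03], [[0, 0, 0], [0, 0, 0], 0.02], [[0, 0, 0], [0, 0, 0], 0.005], [[0, 0, 0], [0, 0, 0], 0.005], [[0, 0, 0], [0, 0, 0], 0.005]]}}

```text
time_s: 9.55
tool_pos: [0.6481, -0.1998, 0.0575]
tool_rot: [-139.1, -0.2, -88.6]
force: [-2.2, 1.3, 3.1]
grip_width: 0.0137
```

```bash
python3 tl2.py -.1144 -.063 36 .0 .0700 -1;python3 tl2.py -.1144 -.135 28 .0 .0700 -1
```

```text
grasp in case [-0.0238 -0.1151  0.0717] q [  8.   12.4  16.5 124.4 -76.2  19.6   3.1]
t 9.55 pos [ 0.6481 -0.1998  0.0575] rot [-139.1   -0.2  -88.6] F [-2.2  1.3  3.1] w 0.0137
SHIFT [-0.0009, 0.0323, -0.0245] TURN [-0.086, 0.0007, 0.0058] turn deg 4.9 dist 0.0405
grasp in case [-0.0238 -0.1151  0.0717] q [  8.   12.4  16.5 124.4 -76.2  19.6   3.1]
t 9.55 pos [ 0.6481 -0.1998  0.0575] rot [-139.1   -0.2  -88.6] F [-2.2  1.3  3.1] w 0.0137
SHIFT [-0.0013, 0.0893, -0.0721] TURN [-0.2257, 0.0003, 0.0058] turn deg 12.9 dist 0.1147
```

```bash
python3 tl2.py -.1151 -.073 34 .0 .0717 -1
```

```text
grasp in case [-0.0238 -0.1151  0.0717] q [  8.   12.4  16.5 124.4 -76.2  19.6   3.1]
t 9.55 pos [ 0.6481 -0.1998  0.0575] rot [-139.1   -0.2  -88.6] F [-2.2  1.3  3.1] w 0.0137
SHIFT [-0.0003, 0.0394, -0.0324] TURN [-0.1209, 0.0006, 0.0058] turn deg 6.9 dist 0.051
```

Call:
{"op": "send_rows", "data": {"steps": [[[0, 0.007, -0.006], [-0.024, 0, 0], 0.005], [[0, 0.015, -0.0125], [-0.048, 0, 0], 0.005], [[0, 0.023, -0.019], [-0.072, 0, 0], 0.005], [[0, 0.031, -0.0257], [-0.096, 0, 0], 0.005], [[0, 0.0394, -0.0324], [-0.12, 0, 0], 0.005]]}}

```text
time_s: 9.97
tool_pos: [0.5977, -0.2008, 0.0568]
tool_rot: [-145.9, -0.2, -88.6]
force: [1.6, 3.0, 1.8]
grip_width: 0.0138
```

```bash
python3 tl2.py -.1151 -.113 28 .0 .0717 -1
```

```text
grasp in case [-0.0725 -0.1151  0.0723] q [  1.6   8.2  23.8 125.7 -49.9  22.7 -21.6]
t 9.97 pos [ 0.5977 -0.2008  0.0568] rot [-145.9   -0.2  -88.6] F [1.6 3.  1.8] w 0.0138
SHIFT [-0.0002, 0.0359, -0.0223] TURN [-0.1056, -0.0, 0.0057] turn deg 6.1 dist 0.0422
```

Call:
{"op": "send_rows", "data": {"steps": [[[0, 0.007, -0.0045], [-0.021, 0, 0], 0.005], [[0, 0.014, -0.009], [-0.042, 0, 0], 0.005], [[0, 0.021, -0.0135], [-0.063, 0, 0], 0.005], [[0, 0.028, -0.018], [-0.084, 0, 0], 0.005], [[0, 0.036, -0.0225], [-0.105, 0, 0], 0.005]]}}

```text
time_s: 10.38
tool_pos: [0.5563, -0.2015, 0.0562]
tool_rot: [-151.8, -0.2, -88.6]
force: [2.6, 4.4, 5.2]
grip_width: 0.0136
```

```bash
python3 tl2.py -.1151 -.136 25 .0 .0717 -1
```

```text
grasp in case [-0.1122 -0.115   0.0727] q [ -2.2   5.2  27.9 126.1 -32.8  27.3 -37. ]
t 10.38 pos [ 0.5563 -0.2015  0.0562] rot [-151.8   -0.2  -88.6] F [2.6 4.4 5.2] w 0.0136
SHIFT [-0.0001, 0.0225, -0.0104] TURN [-0.055, -0.0005, 0.0059] turn deg 3.2 dist 0.0248
```

Call:
{"op": "send_rows", "data": {"steps": [[[0, 0.005, -0.0025], [-0.014, 0, 0], 0.005], [[0, 0.01, -0.005], [-0.028, 0, 0], 0.005], [[0, 0.015, -0.0075], [-0.042, 0, 0], 0.005], [[0, 0.02, -0.01], [-0.055, 0, 0], 0.005], [[0, 0.0225, -0.011], [-0.055, 0, 0], 0.005]]}}

```text
time_s: 10.8
tool_pos: [0.536, -0.2019, 0.0569]
tool_rot: [-154.5, -0.4, -88.6]
force: [29.7, 2.3, -17.4]
grip_width: 0.0136
```

```bash
python3 tl2.py -.1151 -.136 25 .0 .0717 -1; python3 - <<'E'
from cell import env
from h import *
t=cam(env,"top")
crop(t,270,150,160,110,5,"t6.png")
E
```

```text
grasp in case [-0.1318 -0.115   0.0738] q [ -3.3   3.6  28.9 126.5 -25.9  29.7 -42.9]
t 10.8 pos [ 0.536  -0.2019  0.0569] rot [-154.5   -0.4  -88.6] F [ 29.7   2.3 -17.4] w 0.0136
SHIFT [-0.0, 0.0049, 0.0001] TURN [-0.0079, -0.004, 0.0078] turn deg 0.7 dist 0.0049
```

View pics/t6.png

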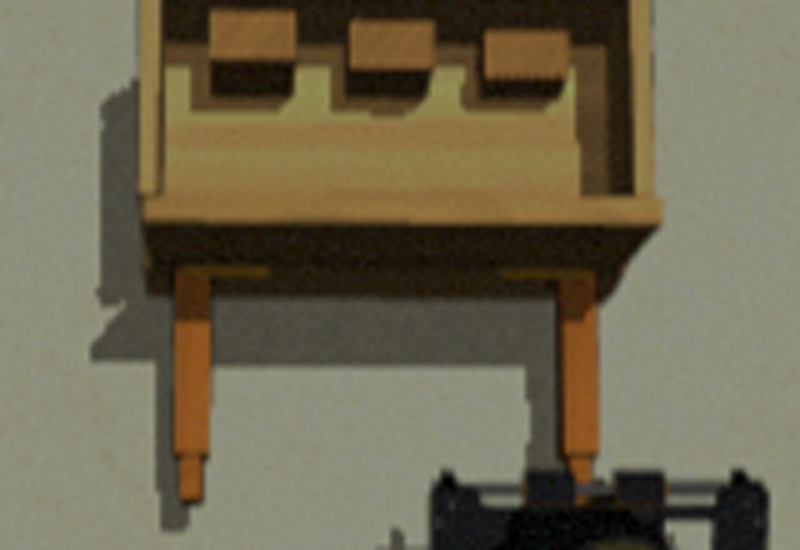

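Call:
{"op": "send_rows", "data": {"steps": [[[0, -0.003, 0], [0, 0, 0], 0.03], [[0, -0.003, 0], [0, 0, 0], 0.045], [[0, -0.003, 0], [0, 0, 0], 0.045], [[0, -0.003, -0.012], [0, 0, 0], 0.045], [[0, -0.003, -0.04], [0, 0, 0], 0.045]]}}

```text
time_s: 11.27
tool_pos: [0.5129, -0.2026, 0.0875]
tool_rot: [-155.6, -0.2, -88.7]
force: [0.0, 1.0, 0.8]
grip_width: 0.0388
```

```bash
cat > go.py <<'E'
from cell import env
from h import *
import sys
# TCP target in case frame, lean, xdir
x,y,z,l,xd=map(float,sys.argv[1:6])
o=env.get_obs()
print("tcp in case",RC.inv().apply(o["tool_pos"]-O).round(4),"q",o["qpos"].round(0))
delta(env,C([x,y,z]),lean(l,xd))
E
python3 go.py -.15 -.06 .30 0 -1
```

```text
tcp in case [-0.1469 -0.1153  0.0875] q [ -4.  -2.  30. 127. -18.  34. -50.]
t 11.27 pos [ 0.5129 -0.2026  0.0875] rot [-155.6   -0.2  -88.7] F [0.  1.  0.8] w 0.0388
SHIFT [-0.0547, -0.0852, -0.1948] TURN [-0.4259, -0.0017, 0.0048] turn deg 24.4 dist 0.2196
```

Call:
{"op": "send_rows", "data": {"steps": [[[-0.005, -0.015, -0.036], [-0.08, 0, 0], 0.02], [[-0.016, -0.031, -0.072], [-0.16, 0, 0], 0.01], [[-0.027, -0.047, -0.108], [-0.24, 0, 0], 0.0], [[-0.039, -0.063, -0.144], [-0.32, 0, 0], 0.0], [[-0.051, -0.079, -0.181], [-0.4, 0, 0], 0.0]]}}

```text
time_s: 11.68
tool_pos: [0.5089, -0.1521, 0.2904]
tool_rot: [-178.2, -0.2, -88.8]
force: [1.1, -1.1, -0.5]
grip_width: 0.0192
```

```bash
python3 go.py .048 -.0 .29 0 -1
```

```text
tcp in case [-0.1499 -0.0647  0.2904] q [ -8.   0.  23.  96.  -0.  82. -75.]
t 11.68 pos [ 0.5089 -0.1521  0.2904] rot [-178.2   -0.2  -88.8] F [ 1.1 -1.1 -0.5] w 0.0192
SHIFT [-0.0643, -0.1979, 0.0063] TURN [-0.0309, -0.004, 0.0022] turn deg 1.8 dist 0.2082
```

Call:
{"op": "send_rows", "data": {"steps": [[[-0.012, -0.039, 0], [-0.01, 0, 0], 0.0], [[-0.025, -0.078, 0], [-0.02, 0, 0], 0.0], [[-0.038, -0.117, 0.001], [-0.03, 0, 0], 0.0], [[-0.051, -0.156, 0.003], [-0.031, -0.004, 0], 0.0], [[-0.064, -0.197, 0.006], [-0.031, -0.004, 0.002], 0.0]]}}

```text
time_s: 12.1
tool_pos: [0.7055, -0.0837, 0.2876]
tool_rot: [-179.9, 0.0, -88.8]
force: [-0.2, -1.1, 0.6]
grip_width: 0.0007
```

```bash
python3 go.py .048 -.0 .22 0 -1
```

```text
tcp in case [ 4.800e-02 -1.000e-04  2.876e-01] q [ -9.  26.  21.  68.  -9.  88. -79.]
t 12.1 pos [ 0.7055 -0.0837  0.2876] rot [-179.9    0.   -88.8] F [-0.2 -1.1  0.6] w 0.0007
SHIFT [-0.0001, 0.0001, 0.0676] TURN [-0.0018, 0.0002, 0.0014] turn deg 0.1 dist 0.0676
```

Call:
{"op": "send_rows", "data": {"steps": [[[0, 0, 0.033], [0, 0, 0], 0.0], [[0, 0, 0.066], [0, 0, 0], 0.0], [[0, 0.02, 0.067], [0, 0, 0], 0.0], [[0, 0.034, 0.067], [0, 0, 0], 0.0], [[0, 0.046, 0.067], [0, 0, 0], 0.0]], "grip_force": 30}}

```text
time_s: 12.52
tool_pos: [0.6574, -0.0854, 0.2189]
tool_rot: [-180.0, -0.0, -88.8]
force: [3.0, -0.3, -1.3]
grip_width: 0.0003
```

```bash
python3 go.py -.0429 -.0 .210 0 -1; python3 go.py -.0875 -.0 .180 0 -1;python3 - <<'E'
from cell import env
from h import *
s=cam(env,"scene")
crop(s,170,150,200,150,4,"s7.png")
E
```

```text
tcp in case [-2.000e-04 -9.000e-04  2.189e-01] q [-11.  21.  21.  82.  -7.  79. -79.]
t 12.52 pos [ 0.6574 -0.0854  0.2189] rot [-180.    -0.   -88.8] F [ 3.  -0.3 -1.3] w 0.0003
SHIFT [-0.001, 0.0427, 0.0089] TURN [-0.0005, -0.0002, 0.001] turn deg 0.1 dist 0.0437
tcp in case [-2.000e-04 -9.000e-04  2.189e-01] q [-11.  21.  21.  82.  -7.  79. -79.]
t 12.52 pos [ 0.6574 -0.0854  0.2189] rot [-180.    -0.   -88.8] F [ 3.  -0.3 -1.3] w 0.0003
SHIFT [-0.001, 0.0874, 0.0388] TURN [-0.0005, -0.0002, 0.001] turn deg 0.1 dist 0.0956
```

View pics/s7.png

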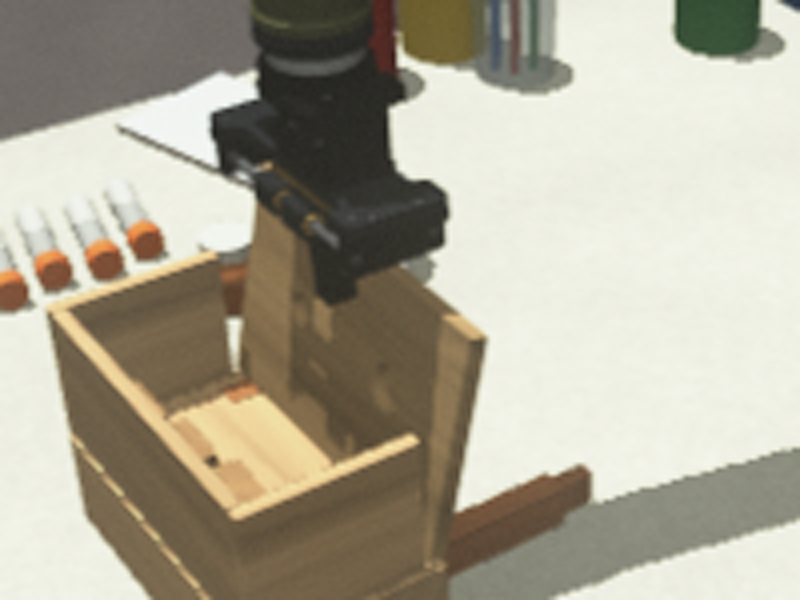

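Call:
{"op": "send_rows", "data": {"steps": [[[0, 0.0236, 0.002], [0, 0, 0], 0.0], [[-0.001, 0.049, 0.0115], [0, 0, 0], 0.0], [[-0.001, 0.072, 0.0256], [0, 0, 0], 0.0], [[-0.001, 0.092, 0.044], [0, 0, 0], 0.0], [[-0.001, 0.108, 0.066], [0, 0, 0], 0.0]]}}

```text
time_s: 12.98
tool_pos: [0.5504, -0.0868, 0.1556]
tool_rot: [-179.7, 0.0, -88.8]
force: [1.3, -0.1, 1.0]
grip_width: 0.0002
```

```bash
python3 go.py -.1255 -.0 .098 0 -1
```

```text
tcp in case [-0.1071 -0.0002  0.1556] q [-12.   9.  21. 103.  -4.  68. -79.]
t 12.98 pos [ 0.5504 -0.0868  0.1556] rot [-179.7    0.   -88.8] F [ 1.3 -0.1  1. ] w 0.0002
SHIFT [-0.0002, 0.0188, 0.0575] TURN [-0.0061, 0.0003, 0.0009] turn deg 0.4 dist 0.0605
```

Call:
{"op": "send_rows", "data": {"steps": [[[0, 0.01, 0.02], [0, 0, 0], 0.0], [[0, 0.0155, 0.039], [0, 0, 0], 0.0], [[0, 0.018, 0.05], [0, 0, 0], 0.0], [[0, 0.0184, 0.057], [0, 0, 0], 0.0], [[0, 0.0184, 0.0585], [0, 0, 0], 0.0]]}}

```text
time_s: 13.4
tool_pos: [0.5306, -0.0869, 0.099]
tool_rot: [179.9, 0.1, -88.8]
force: [-17.2, 1.3, 31.4]
grip_width: 0.0007
```

```bash
python3 go.py -.1255 -.0 .098 0 -1; python3 - <<'E'
from cell import env
from h import *
s=cam(env,"scene")
crop(s,170,150,200,150,4,"s8.png")
E
```

```text
tcp in case [-0.1269 -0.      0.099 ] q [-12.  11.  21. 108.  -4.  62. -79.]
t 13.4 pos [ 0.5306 -0.0869  0.099 ] rot [ 1.799e+02  1.000e-01 -8.880e+01] F [-17.2   1.3  31.4] w 0.0007
SHIFT [-0.0, -0.0014, 0.001] TURN [0.0025, 0.0016, 0.0011] turn deg 0.2 dist 0.0018
```

View pics/s8.png

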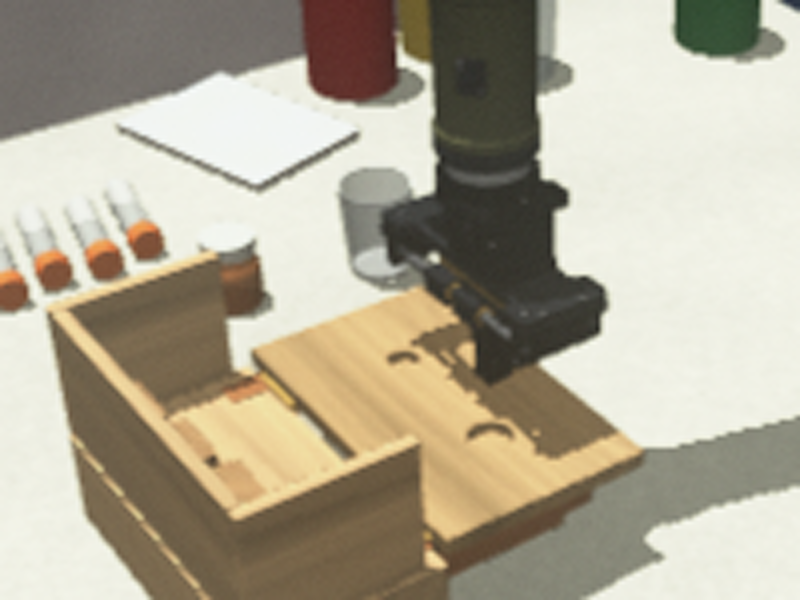

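Call:
{"op": "send_rows", "data": {"steps": [[[0, 0, -0.03], [0, 0, 0], 0.0], [[-0.02, 0, -0.065], [0, 0, -0.08], 0.02], [[-0.055, -0.005, -0.085], [0, 0, -0.16], 0.04], [[-0.092, -0.008, -0.09], [0, 0, -0.24], 0.06], [[-0.13, -0.01, -0.09], [0, 0, -0.32], 0.066]]}}

```text
time_s: 13.87
tool_pos: [0.542, 0.0445, 0.1899]
tool_rot: [-179.5, -0.1, -70.4]
force: [1.3, 0.6, -0.2]
grip_width: 0.0198
```

```bash
cat > gw.py <<'E'
from cell import env
from h import *
import sys
x,y,z,yaw=map(float,sys.argv[1:5])
print(env.get_obs()["qpos"].round(0)); delta(env,[x,y,z],down(yaw))
E
python3 gw.py .558 .286 .15 -64; python3 - <<'E'
from cell import env
from h import *
t=cam(env,"top");s=cam(env,"scene")
crop(t,270,150,160,110,5,"t9.png"); crop(s,190,180,160,120,5,"s9.png")
E
```

```text
[-20.   6.  14. 102.  -2.  72. -77.]
t 13.87 pos [0.542  0.0445 0.1899] rot [-1.795e+02 -1.000e-01 -7.040e+01] F [ 1.3  0.6 -0.2] w 0.0198
SHIFT [-0.2221, -0.0959, 0.0403] TURN [-0.0088, -0.0022, -0.1112] turn deg 6.4 dist 0.2452
```

View pics/t9.png

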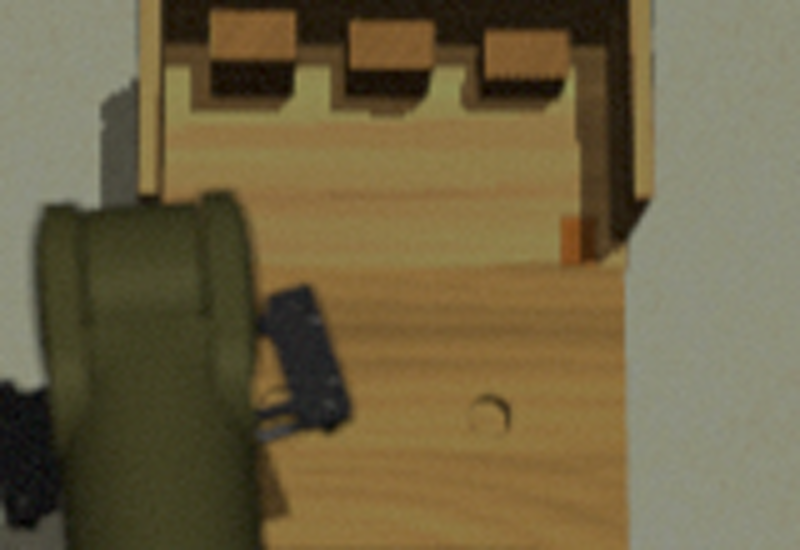

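View pics/s9.png

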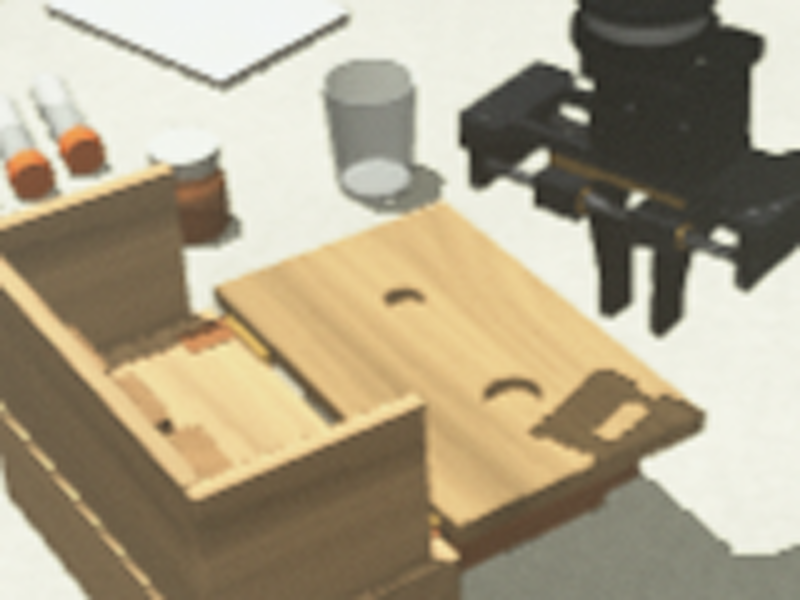

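Call:
{"op": "send_rows", "data": {"steps": [[[-0.036, -0.016, 0], [-0.002, 0, -0.03], 0.07], [[-0.072, -0.031, 0], [-0.004, 0, -0.06], 0.07], [[-0.108, -0.047, 0], [-0.006, 0, -0.09], 0.07], [[-0.144, -0.062, 0.005], [-0.008, -0.002, -0.11], 0.07], [[-0.18, -0.078, 0.01], [-0.0088, -0.002, -0.111], 0.07]]}}

```text
time_s: 14.38
tool_pos: [0.5535, 0.2409, 0.1768]
tool_rot: [179.7, 0.1, -64.1]
force: [0.5, -0.3, 0.6]
grip_width: 0.0605
```

```bash
python3 gw.py .558 .286 .12 -64; python3 - <<'E'
from cell import env
from h import *
t=cam(env,"top");s=cam(env,"scene")
crop(t,270,130,160,120,5,"t10.png"); crop(s,320,270,160,120,5,"s10.png")
E
```

```text
[-31.  14.   6.  94.  -2.  72. -89.]
t 14.38 pos [0.5535 0.2409 0.1768] rot [ 1.797e+02  1.000e-01 -6.410e+01] F [ 0.5 -0.3  0.6] w 0.0605
SHIFT [-0.0386, -0.024, 0.0568] TURN [0.0051, 0.0015, -0.0022] turn deg 0.3 dist 0.0727
```

View pics/t10.png

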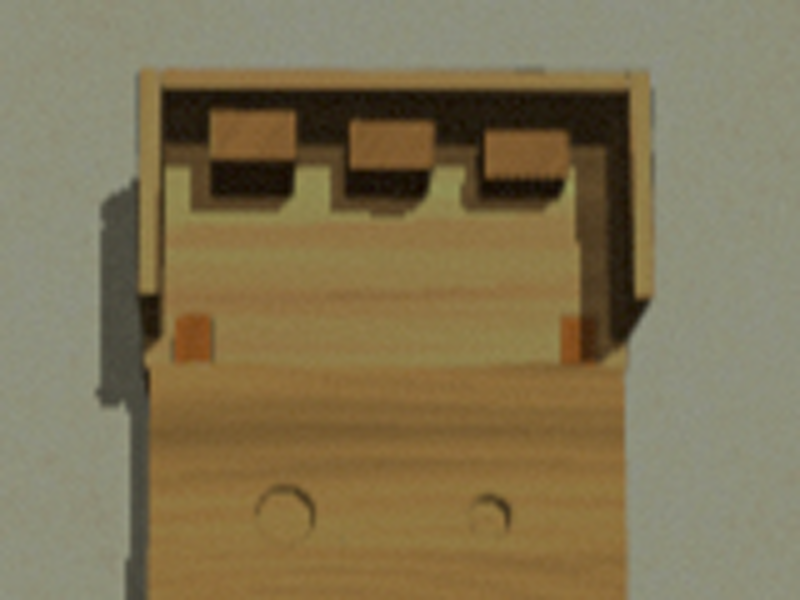

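View pics/s10.png

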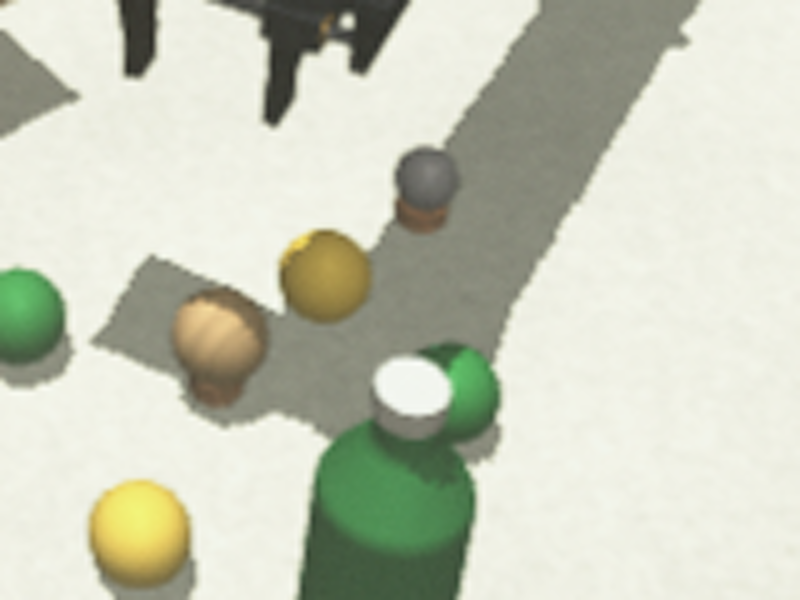

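```bash
python3 - <<'E'
from cell import env
from h import *
t=cam(env,"top");s=cam(env,"scene")
for u,y in (((327.1,233.0),.06),((368.1,233.4),-.06)):
    p=C([-.09,y,.099]); print("meas",onz(t,u,.099),"model",p,"scene px of meas",proj(s,onz(t,u,.099)),"model",proj(s,p))
# top edge of flap at hinge: corners
print(onz(t,(270+148/5,130+365/5),.099), onz(t,(270+626/5,130+365/5),.099))
im=cv2.resize(s["pixels"][210:300,220:340],None,fx=6,fy=6,interpolation=cv2.INTER_CUBIC)[:,:,::-1].copy()
for y,c in ((.06,(0,0,255)),(-.06,(0,0,255))):
    rr=.017 if y>0 else .012
    for cen,col in ((C([-.09,y,.099]),(0,0,255)),(onz(t,(327.1,233.0) if y>0 else (368.1,233.4),.099),(255,0,0))):
        for a in np.linspace(0,2*np.pi,40):
            q=(proj(s,cen+rr*np.array([np.cos(a),np.sin(a),0]))-[220,210]+.5)*6-.5; cv2.circle(im,(int(q[0]),int(q[1])),1,col,-1)
cv2.imwrite("pics/s11.png",im)
E
```

```text
meas [ 0.57001062 -0.0259412   0.099     ] model [ 0.56636474 -0.02623883  0.099     ] scene px of meas [293.09850379 258.21984584] model [294.09036801 257.7356283 ]
meas [ 0.57161063 -0.14595335  0.099     ] model [ 0.56866843 -0.14621671  0.099     ] scene px of meas [271.44223504 239.00762293] model [272.21821628 238.65655895]
[0.65795968 0.05688745 0.099     ] [ 0.66471598 -0.22528399  0.099     ]
```

View pics/s11.png

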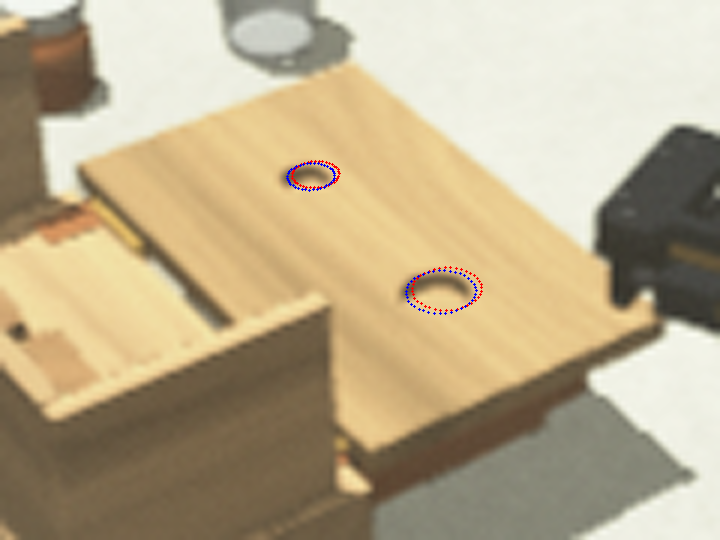

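Call:
{"op": "send_rows", "data": {"steps": [[[-0.012, -0.008, 0.01], [0.001, 0, 0], 0.07], [[-0.024, -0.016, 0.02], [0.002, 0, 0], 0.07], [[-0.0386, -0.024, 0.035], [0.004, 0.001, -0.002], 0.07], [[-0.0386, -0.024, 0.05], [0.005, 0.0015, -0.002], 0.07], [[-0.0386, -0.024, 0.0568], [0.005, 0.0015, -0.002], 0.07]]}}

```text
time_s: 15.0
tool_pos: [0.5553, 0.2854, 0.1162]
tool_rot: [179.7, 0.0, -63.9]
force: [-1.2, 0.1, -0.9]
grip_width: 0.0699
```

```bash
python3 gw.py .558 .286 .024 -64; python3 - <<'E'
from cell import env
from h import *
t=cam(env,"top");s=cam(env,"scene")
crop(t,160,190,130,100,6,"t12.png"); crop(s,300,250,160,120,5,"s12.png")
E
```

```text
[-33.  19.   5.  94.  -2.  67. -92.]
t 15.0 pos [0.5553 0.2854 0.1162] rot [179.7   0.  -63.9] F [-1.2  0.1 -0.9] w 0.0699
SHIFT [0.0007, -0.0032, 0.0922] TURN [0.0053, 0.0005, 0.0017] turn deg 0.3 dist 0.0922
```

View pics/s12.png

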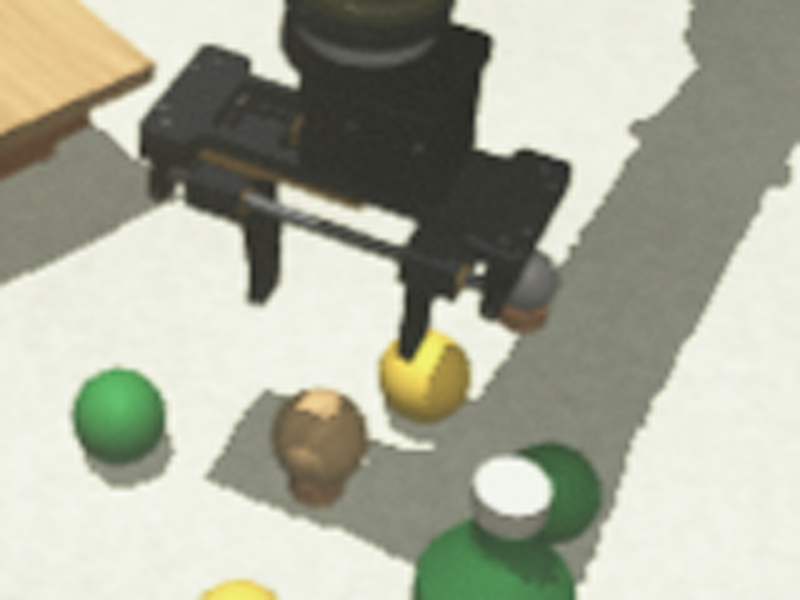

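```bash
python3 - <<'E'
from cell import env
from h import *
s=cam(env,"scene"); o=env.get_obs()
p=o["tool_pos"]; r=R.from_euler("xyz",o["tool_rot"],degrees=True).as_matrix()
print(proj(s,p))
im=cv2.resize(s["pixels"][260:360,310:440],None,fx=6,fy=6,interpolation=cv2.INTER_CUBIC)[:,:,::-1].copy()
for sx in (-.035,.035):
  for dx in (0,.0): 
    for dy in (-.0095,0,.0095):
      q=(proj(s,p+r@[sx,dy,0])-[310,260]+.5)*6; cv2.circle(im,(int(q[0]),int(q[1])),3,(0,0,255),-1)
cv2.imwrite("pics/s13.png",im)
E
```

```text
[366.36803509 313.01415663]
```

View pics/s13.png

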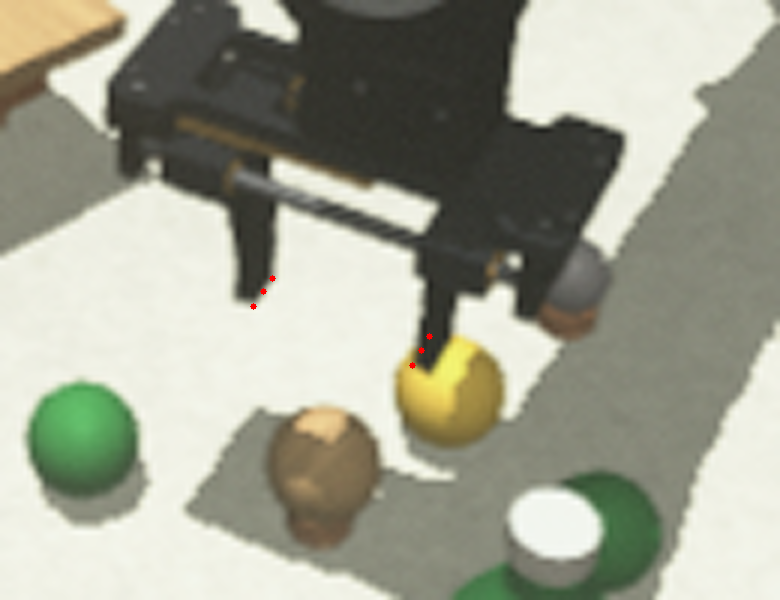

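Call:
{"op": "send_rows", "data": {"steps": [[[0, -0.003, 0.02], [0.005, 0, 0], 0.07], [[0, -0.003, 0.045], [0.005, 0, 0.001], 0.07], [[0, -0.003, 0.07], [0.005, 0, 0.001], 0.07], [[0, -0.003, 0.085], [0.005, 0, 0.001], 0.07], [[0, -0.003, 0.092], [0.005, 0, 0.001], 0.07]], "grip_force": 10}}

```text
time_s: 15.57
tool_pos: [0.559, 0.2845, 0.0258]
tool_rot: [-179.9, -0.0, -64.1]
force: [-0.3, 0.3, 0.3]
grip_width: 0.07
```

```bash
python3 gw.py .558 .286 .024 -64; python3 - <<'E'
from cell import env
from h import *
s=cam(env,"scene")
crop(s,300,250,160,120,5,"s14.png")
E
```

```text
[-33.  25.   4.  98.  -2.  57. -92.]
t 15.57 pos [0.559  0.2845 0.0258] rot [-179.9   -0.   -64.1] F [-0.3  0.3  0.3] w 0.07
SHIFT [-0.0018, 0.0002, 0.0018] TURN [-0.0013, -0.0004, -0.002] turn deg 0.1 dist 0.0026
```

View pics/s14.png

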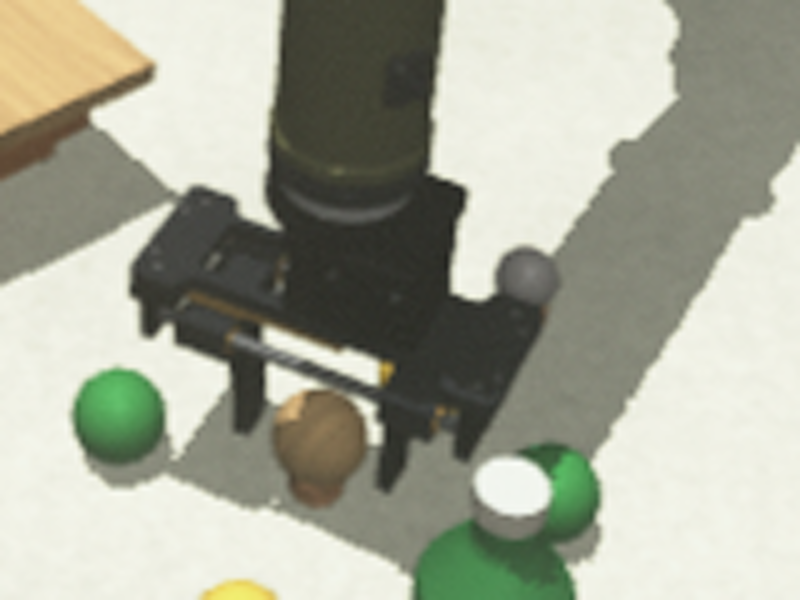

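Call:
{"op": "send_rows", "data": {"steps": [[[-0.0018, 0, 0.0015], [0, 0, 0], 0.06], [[-0.0018, 0, 0.0015], [0, 0, 0], 0.05], [[-0.0018, 0, 0.0015], [0, 0, 0], 0.043], [[-0.0018, 0, 0.0015], [0, 0, 0], 0.043], [[-0.0018, 0, 0.0015], [0, 0, 0], 0.043]]}}

```text
time_s: 16.03
tool_pos: [0.5604, 0.2869, 0.0276]
tool_rot: [-179.6, -0.1, -64.1]
force: [0.8, -1.6, 3.9]
grip_width: 0.0494
```

Call:
{"op": "send_rows", "data": {"steps": [[[0, 0, 0], [0, 0, 0], 0.043], [[0, 0, 0], [0, 0, 0], 0.043], [[0, 0, -0.004], [0, 0, 0], 0.043], [[0, 0, -0.012], [0, 0, 0], 0.043], [[0, 0, -0.03], [0, 0, 0], 0.043]]}}

```text
time_s: 16.45
tool_pos: [0.5561, 0.2872, 0.0539]
tool_rot: [179.9, 0.0, -64.0]
force: [-0.8, -0.4, -0.1]
grip_width: 0.0491
```

```bash
python3 gw.py .5703 -.0262 .2 -88.8; python3 - <<'E'
from cell import env
from h import *
s=cam(env,"scene")
crop(s,300,250,160,120,5,"s15.png")
E
```

```text
[-33.  23.   4.  97.  -2.  60. -92.]
t 16.45 pos [0.5561 0.2872 0.0539] rot [179.9   0.  -64. ] F [-0.8 -0.4 -0.1] w 0.0491
SHIFT [0.2878, 0.1249, -0.1461] TURN [0.0021, 0.0003, 0.433] turn deg 24.8 dist 0.3461
```

View pics/s15.png

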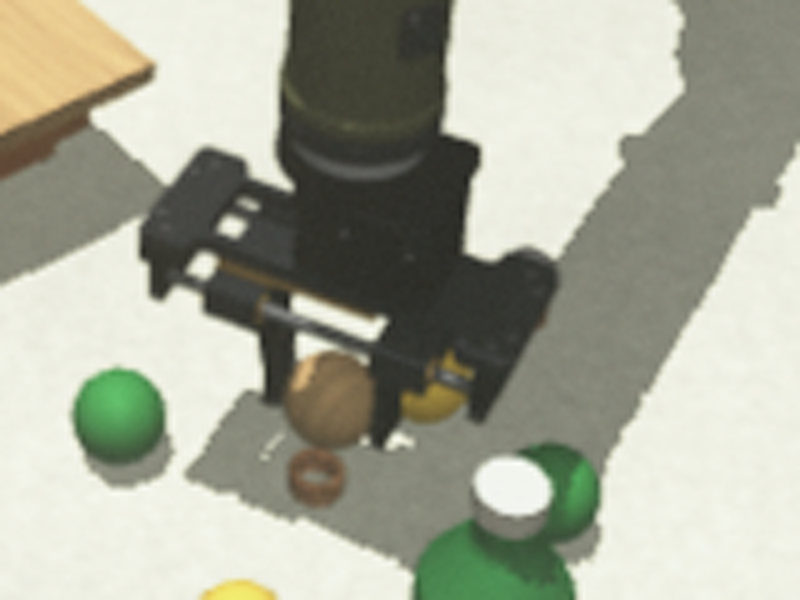

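Call:
{"op": "send_rows", "data": {"steps": [[[0.01, 0.004, -0.03], [0, 0, 0.04], 0.043], [[0.035, 0.015, -0.055], [0, 0, 0.09], 0.043], [[0.065, 0.028, -0.078], [0, 0, 0.14], 0.043], [[0.098, 0.042, -0.095], [0, 0, 0.19], 0.043], [[0.13, 0.056, -0.11], [0, 0, 0.24], 0.043]]}}

```text
time_s: 16.92
tool_pos: [0.5651, 0.1454, 0.1675]
tool_rot: [-179.7, 0.1, -77.8]
force: [0.1, -0.2, -0.3]
grip_width: 0.0493
```

```bash
python3 gw.py .5703 -.0262 .16 -88.8
```

```text
[-26.  12.  11.  98.  -2.  70. -93.]
t 16.92 pos [0.5651 0.1454 0.1675] rot [-1.797e+02  1.000e-01 -7.780e+01] F [ 0.1 -0.2 -0.3] w 0.0493
SHIFT [0.1689, 0.0311, 0.007] TURN [-0.0055, 0.0024, 0.1916] turn deg 11.0 dist 0.1719
```

Call:
{"op": "send_rows", "data": {"steps": [[[0.034, 0.006, 0], [0, 0, 0.04], 0.043], [[0.07, 0.012, 0], [0, 0, 0.08], 0.043], [[0.106, 0.019, 0.003], [-0.002, 0.001, 0.12], 0.043], [[0.14, 0.026, 0.005], [-0.004, 0.002, 0.16], 0.043], [[0.169, 0.031, 0.007], [-0.0055, 0.002, 0.19], 0.043]]}}

```text
time_s: 17.33
tool_pos: [0.5699, -0.0282, 0.1586]
tool_rot: [179.9, -0.0, -88.8]
force: [0.3, -0.7, -0.1]
grip_width: 0.0491
```

Call:
{"op": "send_rows", "data": {"steps": [[[0, 0, 0.005], [0, 0, 0], 0.043], [[0, 0, 0.01], [0, 0, 0], 0.043], [[0, 0, 0.015], [0, 0, 0], 0.043], [[0, 0, 0.02], [0, 0, 0], 0.043], [[0, 0, 0.02], [0, 0, 0], 0.043]]}}

```text
time_s: 17.75
tool_pos: [0.5695, -0.0237, 0.1369]
tool_rot: [179.7, -0.0, -88.5]
force: [1.3, 0.3, -0.3]
grip_width: 0.0489
```

```bash
python3 gw.py .5703 -.0262 .107 -88.8; python3 - <<'E'
from cell import env
from h import *
s=cam(env,"scene")
crop(s,220,180,140,105,5,"s16.png")
p=circ(s,*(proj(s,[.5703,-.0262,.155])),9); o=env.get_obs()["tool_pos"]; print(p, proj(s,o+[0,0,.013]), "ball on plane", onz(s,p[0],o[2]+.013))
t=cam(env,"top");crop(t,290,190,90,70,8,"t16.png")
E
```

```text
[-16.  12.  18. 101.  -4.  67. -85.]
t 17.75 pos [ 0.5695 -0.0237  0.1369] rot [179.7  -0.  -88.5] F [ 1.3  0.3 -0.3] w 0.0489
SHIFT [0.0025, -0.0009, 0.0299] TURN [0.0045, -0.0003, 0.0056] turn deg 0.4 dist 0.03
(array([294.07491383, 244.33672451]), np.float64(9.790738797506226), 24) [293.15066578 244.14274295] ball on plane [ 0.56812849 -0.02176382  0.15050593]
```

View pics/s16.png

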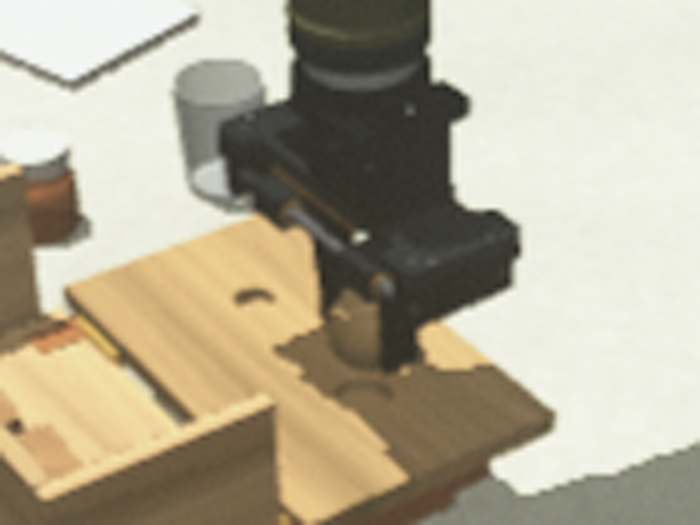

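View pics/t16.png

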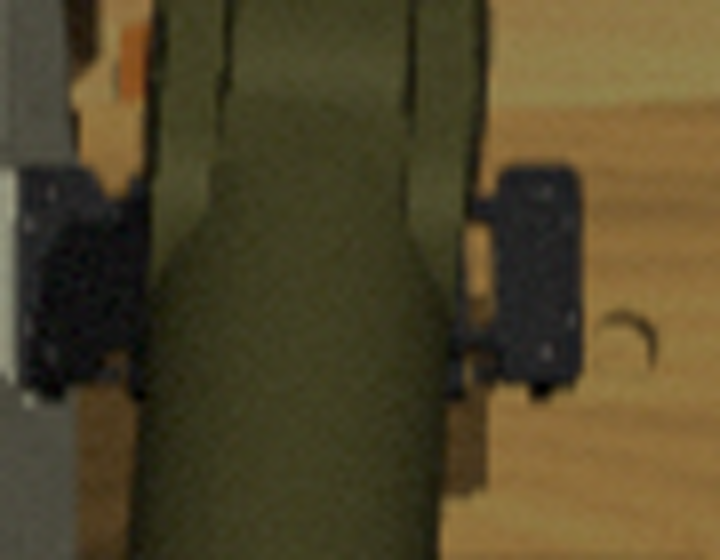

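Call:
{"op": "send_rows", "data": {"steps": [[[0.0025, -0.001, 0.008], [0.0045, 0, 0.005], 0.043], [[0.0025, -0.001, 0.015], [0.0045, 0, 0.005], 0.043], [[0.0025, -0.001, 0.022], [0.0045, 0, 0.005], 0.043], [[0.0025, -0.001, 0.026], [0.0045, 0, 0.005], 0.043], [[0.0025, -0.001, 0.027], [0.0045, 0, 0.005], 0.043]]}}

```text
time_s: 18.27
tool_pos: [0.5709, -0.0284, 0.1103]
tool_rot: [-179.9, -0.1, -89.0]
force: [-0.5, 0.0, 0.2]
grip_width: 0.0492
```

```bash
python3 gw.py .5703 -.0262 .107 -88.8; python3 - <<'E'
from cell import env
from h import *
s=cam(env,"scene")
crop(s,240,200,100,75,7,"s17.png")
E
```

```text
[-16.  14.  18. 103.  -5.  64. -85.]
t 18.27 pos [ 0.5709 -0.0284  0.1103] rot [-1.799e+02 -1.000e-01 -8.900e+01] F [-0.5  0.   0.2] w 0.0492
SHIFT [-0.0022, 0.0005, 0.0033] TURN [-0.0012, -0.001, -0.0026] turn deg 0.2 dist 0.004
```

View pics/s17.png

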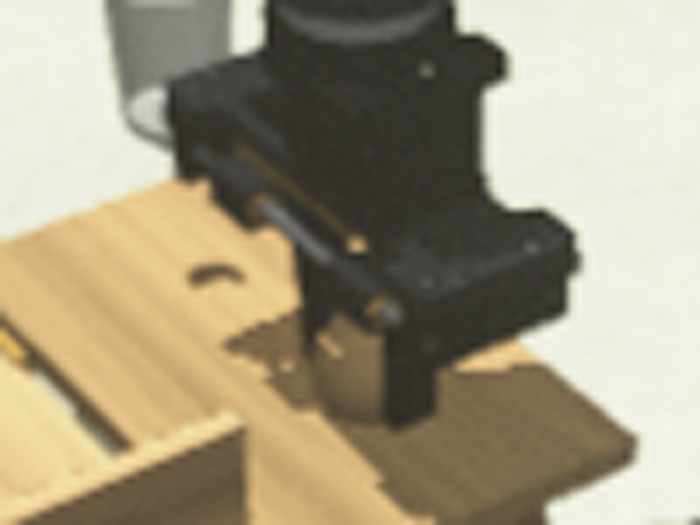

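Call:
{"op": "send_rows", "data": {"steps": [[[-0.001, 0, 0.001], [0, 0, 0], 0.043], [[-0.001, 0, 0.002], [0, 0, 0], 0.043], [[-0.001, 0, 0.003], [0, 0, 0], 0.043], [[-0.001, 0, 0.004], [0, 0, 0], 0.043], [[-0.001, 0, 0.004], [0, 0, 0], 0.043]]}}

```text
time_s: 18.73
tool_pos: [0.5724, -0.0272, 0.1084]
tool_rot: [-179.7, -0.0, -88.9]
force: [1.8, 0.5, 4.2]
grip_width: 0.0495
```

```bash
cat > avg.py <<'E'
from cell import env
from h import *
P=[];F=[]
for i in range(5):
    o=env.get_obs();P.append(o["tool_pos"]);F.append(o["force"]);env.read_camera("top")
print(np.mean(P,0).round(4),np.std(P,0).round(4),np.mean(F,0).round(2),o["time_s"])
E
python3 avg.py
```

```text
[ 0.5724 -0.0272  0.1084] [0. 0. 0.] [1.37 0.66 4.33] 18.9333
```

Call:
{"op": "send_rows", "data": {"steps": [[[0, 0, 0], [0, 0, 0], 0.055], [[0, 0, 0], [0, 0, 0], 0.06], [[0, 0, 0], [0, 0, 0], 0.066], [[0, 0, 0], [0, 0, 0], 0.066], [[0, 0, 0], [0, 0, 0], 0.066]]}}

```text
time_s: 19.4
tool_pos: [0.5707, -0.0276, 0.1068]
tool_rot: [-179.9, -0.1, -89.0]
force: [0.2, -0.4, -0.8]
grip_width: 0.0652
```

```bash
python3 gw.py .5703 -.0262 .107 -88.8; python3 - <<'E'
from cell import env
from h import *
s=cam(env,"scene")
crop(s,240,200,100,75,7,"s18.png")
E
```

```text
[-16.  14.  18. 103.  -5.  63. -85.]
t 19.4 pos [ 0.5707 -0.0276  0.1068] rot [-1.799e+02 -1.000e-01 -8.900e+01] F [ 0.2 -0.4 -0.8] w 0.0652
SHIFT [-0.0014, 0.0004, -0.0002] TURN [-0.001, -0.0011, -0.0028] turn deg 0.2 dist 0.0014
```

View pics/s18.png

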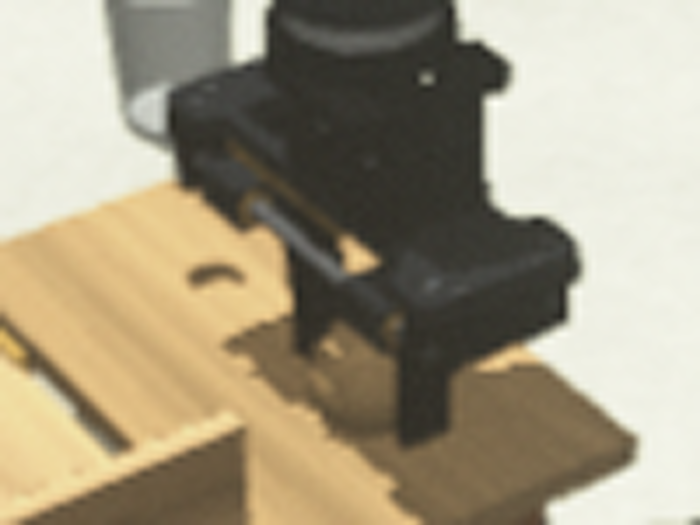

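Call:
{"op": "send_rows", "data": {"steps": [[[0, 0, -0.01], [0, 0, 0], 0.066], [[0, 0, -0.03], [0, 0, 0], 0.066], [[0, 0, -0.06], [0, 0, -0.05], 0.066], [[-0.03, 0.015, -0.09], [0, 0, -0.1], 0.066], [[-0.06, 0.035, -0.1], [0, 0, -0.15], 0.066]]}}

```text
time_s: 19.87
tool_pos: [0.5378, 0.0297, 0.212]
tool_rot: [-179.5, -0.2, -80.6]
force: [1.2, 1.5, 0.9]
grip_width: 0.0659
```

```bash
python3 gw.py .3807 .256 .14 -64; python3 - <<'E'
from cell import env
from h import *
s=cam(env,"scene")
crop(s,240,200,100,75,7,"s19.png")
E
```

```text
[-20.   5.  15. 101.  -1.  74. -86.]
t 19.87 pos [0.5378 0.0297 0.212 ] rot [-179.5   -0.2  -80.6] F [1.2 1.5 0.9] w 0.0659
SHIFT [-0.2492, 0.1186, 0.0701] TURN [-0.0088, -0.0044, -0.2895] turn deg 16.6 dist 0.2847
```

View pics/s19.png

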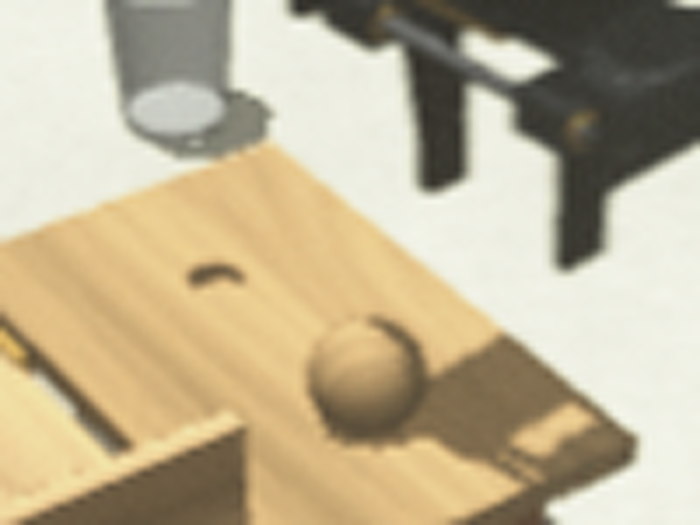

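Call:
{"op": "send_rows", "data": {"steps": [[[-0.034, 0.016, 0], [0, 0, -0.06], 0.06], [[-0.068, 0.032, 0], [-0.002, 0, -0.12], 0.056], [[-0.102, 0.048, 0.005], [-0.005, -0.002, -0.18], 0.056], [[-0.137, 0.065, 0.015], [-0.008, -0.004, -0.24], 0.056], [[-0.172, 0.082, 0.03], [-0.009, -0.004, -0.289], 0.056]]}}

```text
time_s: 20.33
tool_pos: [0.4253, 0.1894, 0.1785]
tool_rot: [179.8, 0.2, -63.7]
force: [0.6, 1.0, -1.1]
grip_width: 0.0562
```

```bash
python3 gw.py .3807 .256 .08 -64; python3 - <<'E'
from cell import env
from h import *
t=cam(env,"top");s=cam(env,"scene")
crop(t,290,180,100,75,7,"t20.png"); crop(s,340,230,120,90,6,"s20.png")
E
```

```text
[-31.  -2.   4. 112.  -0.  71. -91.]
t 20.33 pos [0.4253 0.1894 0.1785] rot [179.8   0.2 -63.7] F [ 0.6  1.  -1.1] w 0.0562
SHIFT [-0.0791, 0.0101, 0.0988] TURN [0.0027, 0.0035, 0.0057] turn deg 0.4 dist 0.127
```

View pics/t20.png

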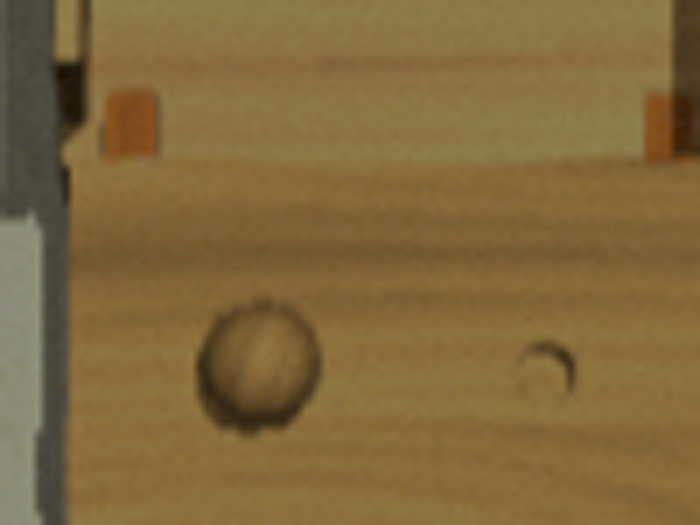

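View pics/s20.png

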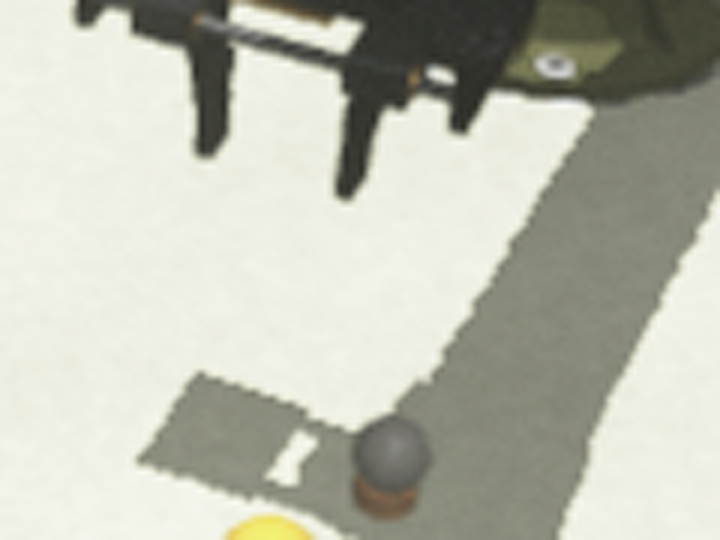

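Call:
{"op": "send_rows", "data": {"steps": [[[-0.016, 0.002, 0.015], [0, 0, 0], 0.056], [[-0.034, 0.004, 0.03], [0, 0, 0], 0.056], [[-0.052, 0.006, 0.05], [0, 0.001, 0.002], 0.056], [[-0.069, 0.008, 0.07], [0.002, 0.002, 0.004], 0.056], [[-0.079, 0.01, 0.09], [0.003, 0.003, 0.005], 0.056]]}}

```text
time_s: 20.85
tool_pos: [0.3803, 0.2558, 0.0871]
tool_rot: [179.9, 0.1, -64.0]
force: [-0.1, 0.1, 0.2]
grip_width: 0.0559
```

```bash
python3 gw.py .3807 .256 .019 -64; python3 - <<'E'
from cell import env
from h import *
s=cam(env,"scene"); o=env.get_obs()
p=o["tool_pos"]; r=R.from_euler("xyz",o["tool_rot"],degrees=True).as_matrix()
im=cv2.resize(s["pixels"][240:340,340:470],None,fx=6,fy=6,interpolation=cv2.INTER_CUBIC)[:,:,::-1].copy()
for sx in (-.028,.028):
    for dy in (-.0095,0,.0095):
      q=(proj(s,p+r@[sx,dy,0])-[340,240]+.5)*6; cv2.circle(im,(int(q[0]),int(q[1])),3,(0,0,255),-1)
q=(proj(s,[p[0],p[1],.029])-[340,240]+.5)*6; cv2.circle(im,(int(q[0]),int(q[1])),3,(255,0,0),-1)
q=(proj(s,[.3807,.256,.029])-[340,240]+.5)*6; cv2.circle(im,(int(q[0]),int(q[1])),3,(0,255,0),-1)
cv2.imwrite("pics/s21.png",im)
E
```

```text
[ -36.    2.   -1.  118.   -0.   60. -101.]
t 20.85 pos [0.3803 0.2558 0.0871] rot [ 1.799e+02  1.000e-01 -6.400e+01] F [-0.1  0.1  0.2] w 0.0559
SHIFT [0.0001, -0.0006, 0.0681] TURN [0.0024, 0.001, -0.0004] turn deg 0.2 dist 0.0681
```

View pics/s21.png

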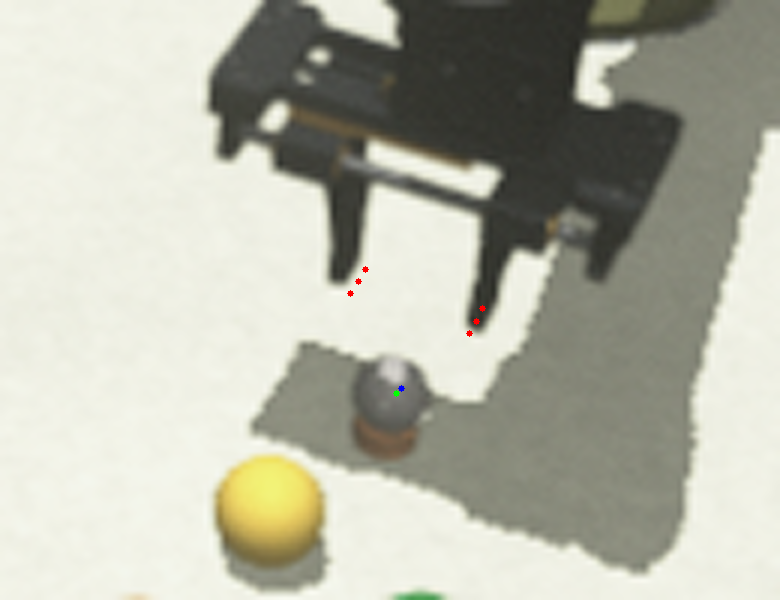

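Call:
{"op": "send_rows", "data": {"steps": [[[0, -0.0003, 0.02], [0.002, 0.001, 0], 0.056], [[0, -0.0003, 0.04], [0.002, 0.001, 0], 0.056], [[0, -0.0003, 0.056], [0.002, 0.001, 0], 0.056], [[0, -0.0003, 0.066], [0.002, 0.001, 0], 0.056], [[0, -0.0003, 0.068], [0.002, 0.001, 0], 0.05]], "grip_force": 20}}

```text
time_s: 21.32
tool_pos: [0.3806, 0.2531, 0.0182]
tool_rot: [179.8, -0.1, -64.1]
force: [0.5, -0.8, -0.1]
grip_width: 0.0537
```

```bash
python3 gw.py .3807 .256 .019 -64; python3 - <<'E'
from cell import env
from h import *
s=cam(env,"scene")
crop(s,340,240,130,100,6,"s22.png")
E
```

```text
[ -36.    8.   -1.  122.    0.   51. -101.]
t 21.32 pos [0.3806 0.2531 0.0182] rot [ 1.798e+02 -1.000e-01 -6.410e+01] F [ 0.5 -0.8 -0.1] w 0.0537
SHIFT [-0.0026, -0.0014, -0.0008] TURN [0.0042, -0.0015, -0.0025] turn deg 0.3 dist 0.003
```

View pics/s22.png

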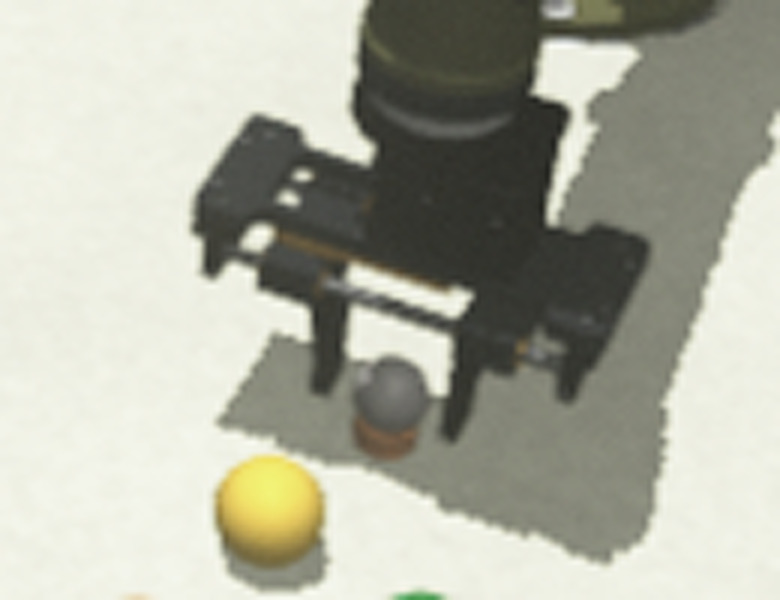

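Call:
{"op": "send_rows", "data": {"steps": [[[0, 0, 0], [0, 0, 0], 0.046], [[0, 0, 0], [0, 0, 0], 0.04], [[0, 0, 0], [0, 0, 0], 0.034], [[0, 0, 0], [0, 0, 0], 0.028], [[0, 0, 0], [0, 0, 0], 0.028]]}}

```text
time_s: 21.78
tool_pos: [0.3816, 0.2548, 0.0201]
tool_rot: [-180.0, -0.0, -64.1]
force: [0.5, -0.8, 2.7]
grip_width: 0.0346
```

Call:
{"op": "send_rows", "data": {"steps": [[[0, 0, 0], [0, 0, 0], 0.028], [[0, 0, 0], [0, 0, 0], 0.028], [[0, 0, -0.003], [0, 0, 0], 0.028], [[0, 0, -0.01], [0, 0, 0], 0.028], [[0, 0, -0.025], [0, 0, 0], 0.028]]}}

```text
time_s: 22.2
tool_pos: [0.379, 0.253, 0.0428]
tool_rot: [179.6, -0.1, -64.1]
force: [-1.0, -1.0, -1.9]
grip_width: 0.0349
```

```bash
python3 gw.py .5722 -.1463 .2 -88.8; python3 - <<'E'
from cell import env
from h import *
s=cam(env,"scene")
crop(s,340,240,130,100,6,"s23.png")
E
```

```text
[ -36.    5.   -1.  121.    0.   54. -101.]
t 22.2 pos [0.379  0.253  0.0428] rot [ 1.796e+02 -1.000e-01 -6.410e+01] F [-1.  -1.  -1.9] w 0.0349
SHIFT [0.4438, 0.0018, -0.1565] TURN [0.0062, -0.003, 0.4314] turn deg 24.7 dist 0.4706
```

View pics/s23.png

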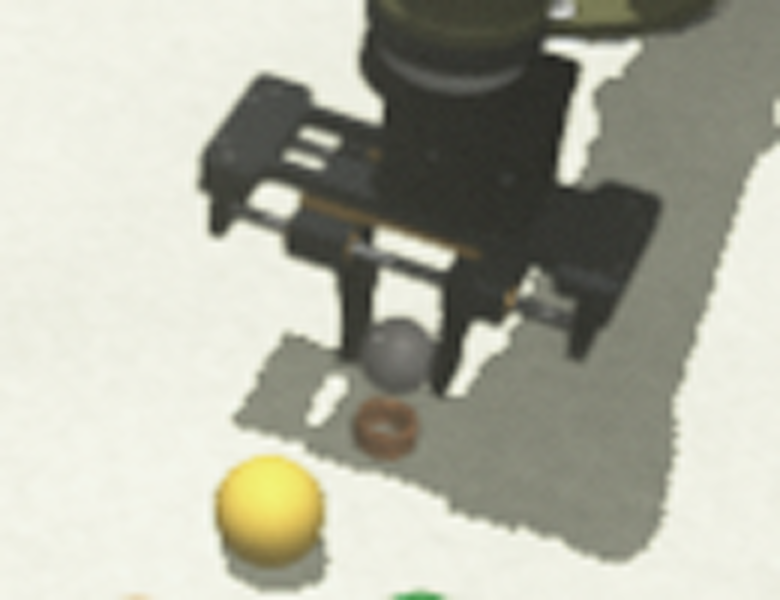

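Call:
{"op": "send_rows", "data": {"steps": [[[0.008, 0, -0.032], [0, 0, 0.03], 0.028], [[0.025, 0, -0.065], [0, 0, 0.06], 0.028], [[0.05, 0, -0.095], [0, 0, 0.1], 0.028], [[0.08, 0, -0.12], [0, 0, 0.14], 0.028], [[0.115, 0, -0.14], [0, 0, 0.18], 0.028]]}}

```text
time_s: 22.67
tool_pos: [0.4317, 0.1514, 0.1865]
tool_rot: [-179.9, 0.0, -74.3]
force: [1.1, 0.6, -2.4]
grip_width: 0.0346
```

```bash
python3 gw.py .5722 -.1463 .19 -88.8
```

```text
[-29.  -4.   6. 112.   0.  72. -97.]
t 22.67 pos [0.4317 0.1514 0.1865] rot [-179.9    0.   -74.3] F [ 1.1  0.6 -2.4] w 0.0346
SHIFT [0.3246, -0.055, -0.0034] TURN [-0.0011, 0.0003, 0.2523] turn deg 14.5 dist 0.3292
```

Call:
{"op": "send_rows", "data": {"steps": [[[0.036, -0.006, -0.003], [0, 0, 0.03], 0.028], [[0.073, -0.012, -0.006], [0, 0, 0.06], 0.028], [[0.11, -0.018, -0.01], [0, 0, 0.09], 0.028], [[0.147, -0.025, -0.01], [0, 0, 0.12], 0.028], [[0.184, -0.031, -0.01], [0, 0, 0.15], 0.028]]}}

```text
time_s: 23.08
tool_pos: [0.5112, -0.0194, 0.1946]
tool_rot: [180.0, -0.1, -83.1]
force: [0.9, -0.4, -2.3]
grip_width: 0.0348
```

```bash
python3 gw.py .5722 -.1463 .17 -88.8
```

```text
[-18.   2.  18. 105.  -1.  73. -83.]
t 23.08 pos [ 0.5112 -0.0194  0.1946] rot [ 1.80e+02 -1.00e-01 -8.31e+01] F [ 0.9 -0.4 -2.3] w 0.0348
SHIFT [0.1333, -0.0453, 0.0247] TURN [0.0005, -0.001, 0.1001] turn deg 5.7 dist 0.1429
```

Call:
{"op": "send_rows", "data": {"steps": [[[0.03, -0.01, 0], [0, 0, 0.02], 0.028], [[0.06, -0.02, 0], [0, 0, 0.04], 0.028], [[0.09, -0.03, 0], [0, 0, 0.06], 0.028], [[0.115, -0.039, 0.01], [0, 0, 0.08], 0.028], [[0.133, -0.0453, 0.024], [0, -0.001, 0.1], 0.028]]}}

```text
time_s: 23.5
tool_pos: [0.5732, -0.1476, 0.1712]
tool_rot: [-179.9, -0.1, -88.9]
force: [0.1, -0.2, -2.8]
grip_width: 0.0348
```

Call:
{"op": "send_rows", "data": {"steps": [[[0, 0, 0.008], [0, 0, 0], 0.028], [[0, 0, 0.016], [0, 0, 0], 0.028], [[0, 0, 0.024], [0, 0, 0], 0.028], [[0, 0, 0.03], [0, 0, 0], 0.028], [[0, 0, 0.03], [0, 0, 0], 0.028]]}}

```text
time_s: 23.92
tool_pos: [0.5709, -0.1424, 0.139]
tool_rot: [179.8, 0.1, -88.6]
force: [-0.6, 0.1, -2.4]
grip_width: 0.035
```

```bash
python3 gw.py .5722 -.1463 .105 -88.8; python3 - <<'E'
from cell import env
from h import *
s=cam(env,"scene")
crop(s,230,180,110,80,7,"s24.png")
o=env.get_obs()["tool_pos"]; print(proj(s,o+[0,0,.01]), proj(s,[.5722,-.1463,.099]))
E
```

```text
[ -9.  15.  24.  99.  -6.  68. -72.]
t 23.92 pos [ 0.5709 -0.1424  0.139 ] rot [ 1.798e+02  1.000e-01 -8.860e+01] F [-0.6  0.1 -2.4] w 0.035
SHIFT [0.004, -0.0014, 0.034] TURN [0.0036, 0.001, 0.0037] turn deg 0.3 dist 0.0342
[271.23025328 225.65915635] [271.22007118 239.01711558]
```

View pics/s24.png

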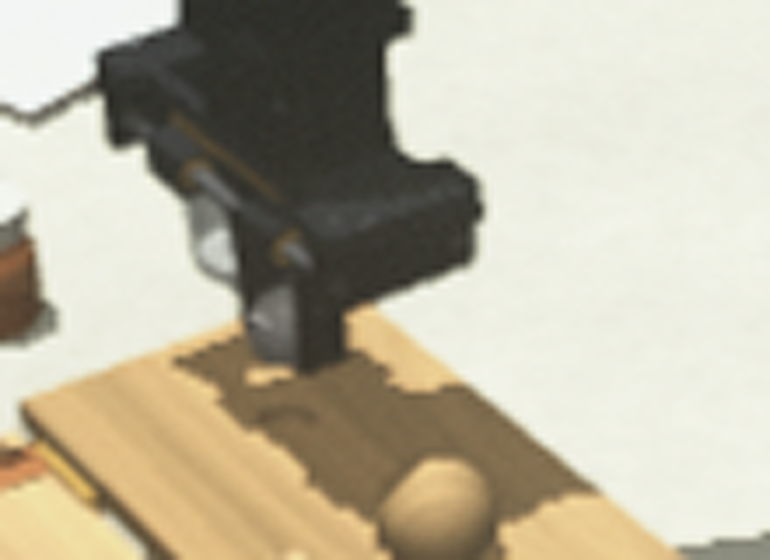

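Call:
{"op": "send_rows", "data": {"steps": [[[0.001, -0.001, 0.007], [0.002, 0, 0.002], 0.028], [[0.0015, -0.001, 0.014], [0.003, 0, 0.003], 0.028], [[0.0015, -0.001, 0.021], [0.003, 0, 0.003], 0.028], [[0.0015, -0.001, 0.027], [0.003, 0, 0.003], 0.028], [[0.0015, -0.001, 0.029], [0.003, 0, 0.003], 0.028]]}}

```text
time_s: 24.38
tool_pos: [0.572, -0.1455, 0.11]
tool_rot: [180.0, 0.0, -88.9]
force: [-1.1, 0.6, -2.6]
grip_width: 0.0347
```

```bash
python3 gw.py .5722 -.1463 .103 -88.8; python3 - <<'E'
from cell import env
from h import *
s=cam(env,"scene")
crop(s,230,180,110,80,7,"s25.png")
E
```

```text
[ -9.  16.  24. 101.  -7.  65. -71.]
t 24.38 pos [ 0.572  -0.1455  0.11  ] rot [180.    0.  -88.9] F [-1.1  0.6 -2.6] w 0.0347
SHIFT [0.0008, -0.0002, 0.007] TURN [0.0002, 0.0001, -0.0016] turn deg 0.1 dist 0.0071
```

View pics/s25.png

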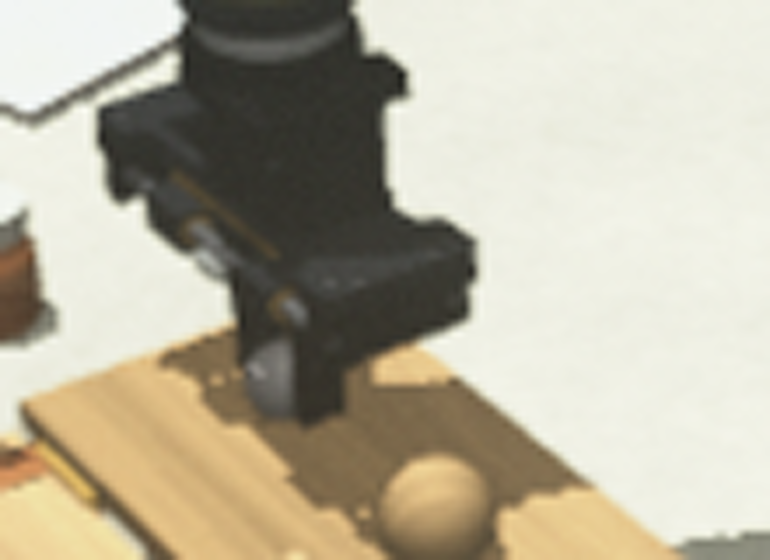

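Call:
{"op": "send_rows", "data": {"steps": [[[0.0003, 0, 0.0015], [0, 0, 0], 0.028], [[0.0005, 0, 0.003], [0, 0, 0], 0.028], [[0.0005, 0, 0.0045], [0, 0, 0], 0.028], [[0.0005, 0, 0.006], [0, 0, 0], 0.028], [[0.0005, 0, 0.006], [0, 0, 0], 0.028]]}}

```text
time_s: 24.85
tool_pos: [0.5728, -0.1462, 0.1053]
tool_rot: [-179.9, -0.0, -88.9]
force: [-0.7, 0.9, -2.4]
grip_width: 0.0351
```

```bash
python3 gw.py .5722 -.1463 .103 -88.8
```

```text
[ -9.  17.  24. 101.  -7.  64. -71.]
t 24.85 pos [ 0.5728 -0.1462  0.1053] rot [-179.9   -0.   -88.9] F [-0.7  0.9 -2.4] w 0.0351
SHIFT [0.0001, 0.0006, 0.0023] TURN [-0.0016, -0.0002, -0.0016] turn deg 0.1 dist 0.0024
```

Call:
{"op": "send_rows", "data": {"steps": [[[0, 0.0003, 0.001], [0, 0, 0], 0.028], [[0, 0.0003, 0.002], [0, 0, 0], 0.028], [[0, 0.0003, 0.003], [0, 0, 0], 0.028], [[0, 0.0003, 0.003], [0, 0, 0], 0.028], [[0, 0.0003, 0.003], [0, 0, 0], 0.028]]}}

```text
time_s: 25.27
tool_pos: [0.5727, -0.1463, 0.1032]
tool_rot: [-179.9, -0.0, -88.9]
force: [-2.7, 0.9, 3.8]
grip_width: 0.0347
```

```bash
python3 gw.py .5722 -.1463 .103 -88.8; python3 - <<'E'
from cell import env
from h import *
s=cam(env,"scene")
crop(s,230,180,110,80,7,"s26.png")
E
```

```text
[ -9.  17.  24. 101.  -8.  64. -71.]
t 25.27 pos [ 0.5727 -0.1463  0.1032] rot [-179.9   -0.   -88.9] F [-2.7  0.9  3.8] w 0.0347
SHIFT [0.0, 0.0005, 0.0002] TURN [-0.0023, -0.0001, -0.0017] turn deg 0.2 dist 0.0005
```

View pics/s26.png

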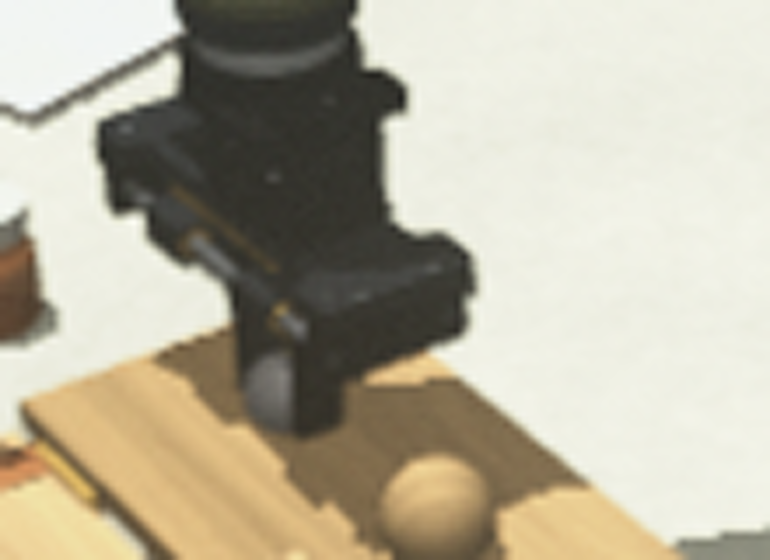

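Call:
{"op": "send_rows", "data": {"steps": [[[0, 0, 0], [0, 0, 0], 0.038], [[0, 0, 0], [0, 0, 0], 0.042], [[0, 0, 0], [0, 0, 0], 0.048], [[0, 0, 0], [0, 0, 0], 0.054], [[0, 0, 0], [0, 0, 0], 0.056]]}}

```text
time_s: 25.73
tool_pos: [0.5726, -0.1463, 0.1023]
tool_rot: [-179.9, -0.0, -88.9]
force: [0.1, -0.2, -1.0]
grip_width: 0.0525
```

Call:
{"op": "send_rows", "data": {"steps": [[[0, 0, 0], [0, 0, 0], 0.056], [[0, 0, -0.01], [0, 0, 0], 0.056], [[0, 0, -0.03], [0, 0, 0], 0.056], [[0, 0, -0.06], [0, 0, 0], 0.056], [[0, 0, -0.09], [0, 0, 0], 0.056]]}}

```text
time_s: 26.15
tool_pos: [0.5718, -0.1462, 0.1935]
tool_rot: [-180.0, -0.0, -88.9]
force: [0.3, -0.8, -0.3]
grip_width: 0.056
```

```bash
python3 - <<'E'
from cell import env
from h import *
s=cam(env,"scene")
crop(s,230,180,110,80,7,"s27.png")
E
```

```text
(no output)
```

View pics/s27.png

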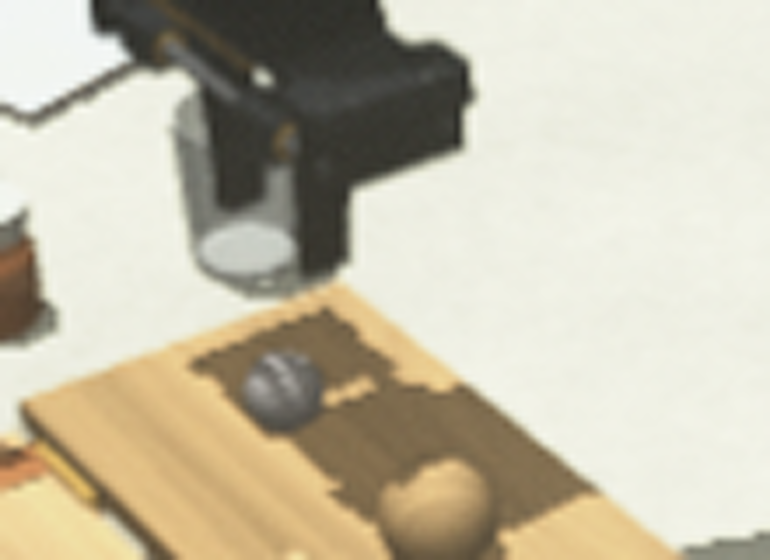

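Call:
{"op": "send_rows", "data": {"steps": [[[0, 0.01, -0.03], [0, 0, 0], 0.056], [[-0.03, 0.03, -0.05], [0, 0, 0], 0.056], [[-0.065, 0.045, -0.06], [0, 0, 0], 0.056], [[-0.1, 0.06, -0.06], [0, 0, 0], 0.056], [[-0.135, 0.075, -0.06], [0, 0, 0], 0.056]]}}

```text
time_s: 26.62
tool_pos: [0.4945, -0.0117, 0.2543]
tool_rot: [-179.7, 0.0, -89.0]
force: [-0.0, 0.8, -0.6]
grip_width: 0.0563
```

Call:
{"op": "send_rows", "data": {"steps": [[[-0.035, 0.005, 0], [0, 0, -0.05], 0.056], [[-0.07, 0.01, 0], [0, 0, -0.1], 0.056], [[-0.105, 0.015, 0], [0, 0, -0.15], 0.056], [[-0.14, 0.02, 0], [0, 0, -0.2], 0.056], [[-0.17, 0.02, 0], [0, 0, -0.25], 0.056]]}}

```text
time_s: 27.03
tool_pos: [0.4704, 0.1595, 0.2533]
tool_rot: [-179.8, 0.0, -74.3]
force: [1.1, 0.2, -0.6]
grip_width: 0.0558
```

```bash
python3 - <<'E'
from cell import env
from h import *
s=cam(env,"scene");t=cam(env,"top")
cv2.imwrite("pics/s28.png",s["pixels"][:,:,::-1])
a=s["pixels"][190:290,220:340];b=t["pixels"][190:290,280:400]
k=lambda i:cv2.resize(i,None,fx=6,fy=6,interpolation=cv2.INTER_CUBIC)[:,:,::-1]
cv2.imwrite("pics/sc28.png",k(a));cv2.imwrite("pics/t28.png",k(b))
for nm,u,us,z,rt,rs in (("L",(327.1,232.1),(292.4,253.7),.117,8.5,8.2),("S",(368.5,232.5),(270.4,236),.1124,6,6)):
    A=circ(t,*u,rt);B=circ(s,*us,rs); print(nm,A,B,onz(t,A[0],z),onz(s,B[0],z),tri(s,B[0],t,A[0]))
print(env.get_obs()["time_s"],env.get_obs()["force"])
E
```

```text
L (array([326.56377281, 231.65440643]), np.float64(9.207566514907422), 25) (array([292.98424693, 254.60739006]), np.float64(9.315186324762056), 24) [ 0.57066176 -0.02403118  0.117     ] [ 0.57347166 -0.02053581  0.117     ] (array([ 0.57124254, -0.02407846,  0.11385388]), np.float64(4.7919177277894434e-06))
S (array([367.639875  , 232.53371121]), np.float64(6.790633978058803), 28) (array([270.15090019, 235.90365529]), np.float64(5.844946513667882), 24) [ 0.57168937 -0.14344521  0.1124    ] [ 0.57563286 -0.14564725  0.1124    ] (array([ 0.57364498, -0.14483266,  0.11160546]), np.float64(0.004393484162223382))
27.1333 [-1.13241387  0.98342444  0.10281259]
```

View pics/t28.png

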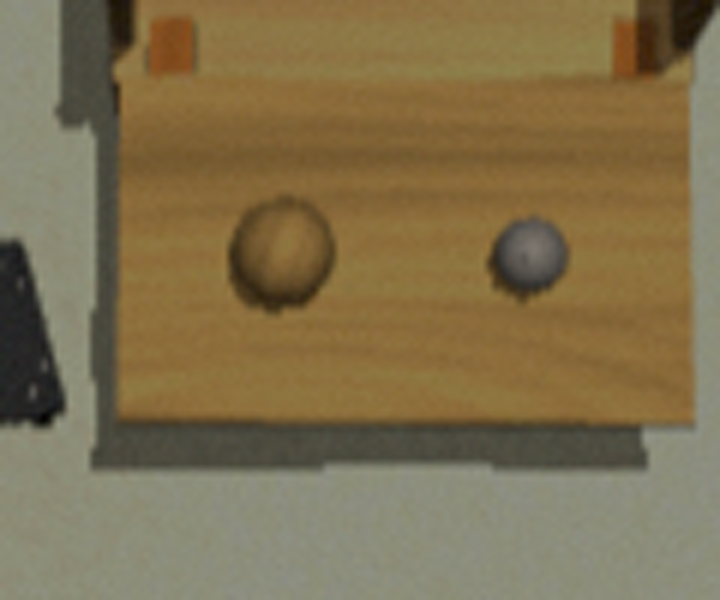

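View pics/sc28.png

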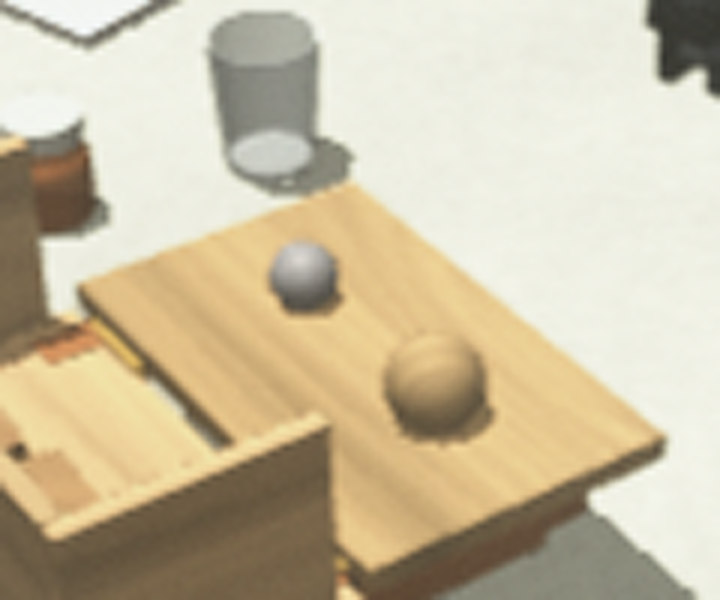

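View pics/s28.png

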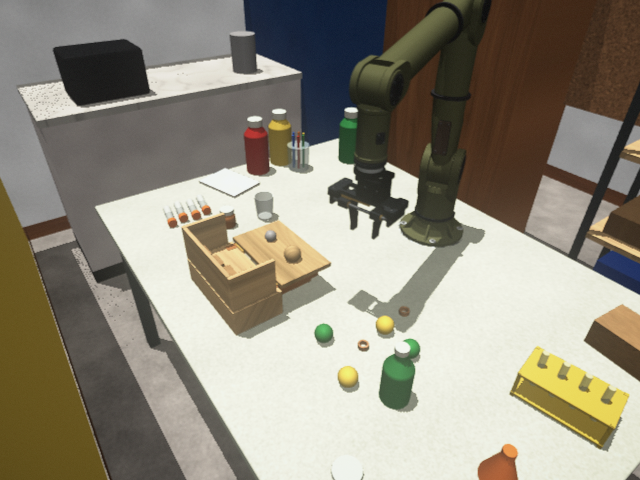

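```bash
python3 - <<'E'
from cell import env
from h import *
t=cam(env,"top");s=cam(env,"scene")
for d,h in (((.5703,-.0262,.099),.0183),((.5722,-.1463,.099),.0134)):
    p=np.array(d)+[0,0,h]; print(proj(t,p),proj(s,p))
print(env.sign_off())
E
```

```text
[327.31227602 231.77576785] [292.83272374 253.18086349]
[368.62319911 232.38327304] [271.00643887 235.44291277]
the job is handed in; nothing more can be done
None
```

I pulled both supports out to their stops and lowered the flap level onto them. The wooden ball is in the large dimple and the steel ball in the small one. I handed the job in at about 27 s of the 72 s; no verdict was reported.

**Last checks**
- **Ball positions:** in the top view the large ball sits at pixel (327.2, 231.8), where a seated ball should appear at (327.3, 231.8). The small ball sits at about (368.3, 232.5), against an expected (368.6, 232.4).
- **Ball heights:** from the two camera views together, the centres came out at 114 mm and 112 mm. Seated balls should be at about 117 mm and 112 mm, and one lying beside its dimple would be higher, at 124 mm or 117 mm.
- **Flap and supports:** with the closed fingers pressing down, the flap measured 99 mm high, which is level. It still looked flat in the last pictures. Each support met its stop with about 30 N of pull.
- **Bystanders:** the bottle and the beaker look unmoved, and the jar looks undisturbed. The gripper was clear of everything at hand-in.

**Where measurements disagreed**
- **Large ball fit:** the circle fit for the large ball was biased by shadow, giving a height about 3 mm low and a position 2–3 mm to the side. I judged by the visible outline instead.
- **Dimple positions:** the dimples in the pictures lay 3–4 mm further forward than my first estimate of the case position, so I used the picture positions.

**Problems on the way**
- **Left support:** partway through the pull, one joint reached the edge of its range. I reduced the tool's lean and finished the pull.
- **Right support:** the last joint reached the edge of its range, so I turned the gripper half round before gripping the tab.

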